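# Load and run the swing-arm camera measuring station

## Robot

A 6-joint arm with a two-finger parallel gripper is mounted at the origin on the work surface. World frame = base frame: x ahead of the robot, y to its left, z up, the work surface at z = 0. Lengths are in m, angles in rad, forces in N, time in s.
With the tool pointing down it reaches from about 0.225 to 0.875 m from the base axis. Payload 3.4 kg.
Tool frame: the origin (TCP) lies at the very end of the fingers, on their centre line; the grasp point (between the pads) lies manip.hold_point_z behind it (manip.hold_point_z is the distance from the TCP to the grasp point, in m); x points along the fingers, y is the direction in which the jaws open and shut, and the axes are right-handed (so a half turn about x gives the same grasp; the last joint's range is limited). The gripper opens to 85 mm and grips with 20 to 120 N. Pads are 22 mm wide; open, the fingers measure 114 mm over their backs; the gripper's body (76 mm by 85 mm) begins 54 mm behind the grasp point. The pads swing forward as they close: fully open they stand 13 mm farther back than shut.
Start: joints at [1.182, 0.276, 1.505, -0, 1.361, -0.121], TCP at [0.152, 0.555, 0.195] pointing down, gripper open.
Joint ranges: [-2.89, 2.89], [-0.75, 2.08], [0.22, 2.7], [-1.18, 4.32], [0.11, 2.71], [-2.7, 2.7]. Speed limits (rad/s): [2.57, 2.57, 3.14, 3.14, 3.14, 3.14].

## Interface

Orientations are given as a unit quaternion [w, x, y, z].
In Python, from rig import manip gives the robot as it stands.
- The arm moves only by the tool step_arm, never from a script. Its argument "targets" is a list of rows, each a list of 2 entries, a list of its own where there are three numbers: the shift along the tool's x, y, z in mm, then the turn about the tool's x in degrees. A call has 1 to 20 rows; each row is the pose to reach, as a shift and turn from the pose commanded when the call began, along the tool's axes at that moment; what a row does not reach only later rows make up. A row lasts 1/10 s, in which the tool goes at most 50 mm and 8.59 degrees, less where a joint would pass 70% of its speed; a pose out of reach is approached as far as the arm can. A call with a gripper value outside its range is refused whole. "grip" is the closure, from 0 (fully open) to 1 (shut), set as the call begins (left out, the last holds). The fingers move at their own pace and stop on an object; "grip_force" is the grip in N (left out, the last holds). Time passes only in rows, so rows that repeat a pose let the fingers close. It gives the time, the measured TCP pose, the force and the opening at its end, in the units of the state.
- manip.get_state(): the state, without advancing time (a new reading comes with each control period).
- manip.get_image(name): name is "scene" or "top" or "wrist"; returns a dict with "image" (400x640x3 uint8, red, green, blue), "fx", "fy", "cx", "cy" (pixels), "distortion" ([k1, k2, p1, p2, k3] as OpenCV has them; the pictures are not rectified), "pose" (4x4, takes a point from camera to world coordinates). Camera axes: x right, y down, z forward; pixel columns grow to the right and rows downward; lengths in m; the calibration is good to about 2 mm. A picture is of the moment at which its call begins. There is no depth.
- manip.sign_off(): hands the job in, once; it reports no verdict.
Trained networks look in a picture, given as the dict that the camera call returned (one of the last four; its "shot" number tells which), for a name from the list of things; names that differ only in an ending like _2 or _b are one class to them, and where a whole thing is asked for, a point or a joint stands for the part that bears it (a point fixed in the world has none). Each returns a list of dicts, best first, with "confidence" (0 to 1); they miss things now and then, are a little off and sometimes report something else, mostly with a low value. They report only what shows in the picture. A call takes as long as a camera call. They do not tell look-alikes from the thing itself.
- manip.search_frame(picture, thing): "xyz" ([x, y, z] in m, in world coordinates, good to about 4 mm: the middle of the surface that is visible of it).
- manip.regions_of(picture, thing): "region" (400x640 bool, what is visible of it).
The state is a dict: "clock": time; "qpos": joint angles; "qd": joint speeds; "effort": joint torques, N m; "position": TCP position; "ee_rot": TCP orientation; "contact_force": force on the tool from outside, world axes, zero at the start; "moment": the same for the moment, N m; "width": finger opening in m.
Only numpy, scipy, OpenCV 4.12 (cv2) and the standard library are available. Lean on these libraries where they do the work, as an engineer would, in place of code of your own. Each camera call takes 0.05 s, during which the arm holds its last target.

## Task

Swing the camera arm of the measuring station well clear of its stage, put every small steel spacer ring from the mat flat on the stage's glass with none touching another, slide the stiff stage gently in (to the right) until it meets its end stop, and swing the arm back over the stage up to its stop. Then, with all that in place, press the control box's three keys one at a time from the smallest to the largest: light, focus, measure. Leave arm and stage there with the rings on the glass, and do not disturb the other things on the bench.

Things in the scene. Friction and masses are not known exactly. Their poses are not given: they have to be found in the camera images.
- station: Measuring station, fixed to the bench: black granite slab 320 x 320 mm, top at 62 mm, with a slide bed along its y axis near the robot and a steel column (40 mm diameter, up to 360 mm) at its far side. Origin: centre of the slab's underside, at bench height. Its x axis points away from the robot, y to the robot's left, z up (yaw within about 0.12 of the world).
- carriage (a joint): Position of the stage on its slide, m: 0 at the loading (left, +y) end, growing as it is pushed towards the station's -y. The slide is dry and stiff: it stays put until pushed with about 8 N, then goes along with the push at about that force, and stays where it is left. A hidden stop inside the bed ends the travel at about 0.07; there the force rises steeply. Its start lies within the first 20 mm. Home means within 3 mm of that stop.
- stage (a point): Centre of the stage's glass, at the level of the glass top (108 mm above the bench); moves with the stage; axes as the station's. The glass is 130 mm along x and 150 mm along y, inside a frame 10 mm wide that stands 3 mm higher. It is pushed home when this point is 85 mm towards the robot from the station's origin along x and about 0 along y.
- push_plate (a point): Middle of the top edge of the stage's upright push plate, at its left (+y) end: 60 mm along x, 10 mm thick along y, its top 30 mm above the glass and its foot 4 mm below the glass; this point is 103 mm to +y of the stage centre. Its outer (+y) face is free down to 10 mm below the glass, so it can be pushed from the left with closed fingers or pinched from above.
- boom (a joint): Angle of the camera arm about the column, rad: 0 at its stop over the home place of the stage (arm pointing along the station's -x, towards the robot), growing anticlockwise seen from above, as the arm swings to the robot's right; other stop at 1.6. It starts between 0 and 0.3. Well clear means 1.15 or more; over the stage at its stop means under 0.05. Friction holds it where it is left (about 2 to 3 N at the handle turns it).
- pivot (a point): Point on the column's axis, fixed to the station, 250 mm above the bench; axes as the station's.
- handle_top (a point): Centre of the top of the arm's swing handle: an upright round black rod, 14 mm in diameter, standing 70 mm clear above the arm, 140 mm from the column's axis, its top 335 mm above the bench. Moves with the arm; its -x axis points from the column out along the arm. The arm is 36 mm wide; beyond the handle the round camera head (66 mm diameter, axis 190 mm from the column) reaches from 188 mm (lens) to 280 mm above the bench.
- control_box: Grey control box fixed to the bench on the robot's right, 120 x 176 mm, 28 mm high, with a screen and a row of three round white keys in black collars. Origin: centre of its underside; y runs along the row to the left.
- key_light (a joint): The light (leftmost, smallest) key. Value is how far it is down, m: 0 up, 0.006 fully down; the spring needs about 1.5 N to start and 5 N to go fully down, and pushes the key back up when let go. Give it a full press (past 4 mm) of about half a second.
- key_focus (a joint): The focus (middle, medium) key. Value is how far it is down, m: 0 up, 0.006 fully down; the spring needs about 1.5 N to start and 5 N to go fully down, and pushes the key back up when let go. Give it a full press (past 4 mm) of about half a second.
- key_measure (a joint): The measure (rightmost, largest) key. Value is how far it is down, m: 0 up, 0.006 fully down; the spring needs about 1.5 N to start and 5 N to go fully down, and pushes the key back up when let go. Give it a full press (past 4 mm) of about half a second.
- key_light_top (a point): Centre of the top of the light key, 16 mm in diameter, 46 mm above the bench when up; moves with the key.
- key_focus_top (a point): Centre of the top of the focus key, 22 mm in diameter, 46 mm above the bench when up; moves with the key.
- key_measure_top (a point): Centre of the top of the measure key, 32 mm in diameter, 46 mm above the bench when up; moves with the key.
- mat: Thin dark rubber mat, 230 x 190 mm, 1 mm, on the bench at the robot's left, where the rings start. Origin at its centre.
- ring1: A plain steel spacer ring: 40 mm outside diameter, dark 23 mm bore (not to be gripped: take it by the outside), 20 mm high, 100 to 165 g; the same either way up. Origin: centre of its lower face as it starts, z along its axis. Two to four of the four rings are present; the others are None. It must lie flat wholly on the glass (centre within 45 mm of the glass centre along x and 55 mm along y) and at least 2 mm away from any other ring.
- ring2: A plain steel spacer ring: 40 mm outside diameter, dark 23 mm bore (not to be gripped: take it by the outside), 20 mm high, 100 to 165 g; the same either way up. Origin: centre of its lower face as it starts, z along its axis. Two to four of the four rings are present; the others are None. It must lie flat wholly on the glass (centre within 45 mm of the glass centre along x and 55 mm along y) and at least 2 mm away from any other ring.
- ring3: A plain steel spacer ring: 40 mm outside diameter, dark 23 mm bore (not to be gripped: take it by the outside), 20 mm high, 100 to 165 g; the same either way up. Origin: centre of its lower face as it starts, z along its axis. Two to four of the four rings are present; the others are None. It must lie flat wholly on the glass (centre within 45 mm of the glass centre along x and 55 mm along y) and at least 2 mm away from any other ring.
- ring4: A plain steel spacer ring: 40 mm outside diameter, dark 23 mm bore (not to be gripped: take it by the outside), 20 mm high, 100 to 165 g; the same either way up. Origin: centre of its lower face as it starts, z along its axis. Two to four of the four rings are present; the others are None. It must lie flat wholly on the glass (centre within 45 mm of the glass centre along x and 55 mm along y) and at least 2 mm away from any other ring.
- master_ring: Large dark master ring, 72 mm in diameter, 25 mm high; origin under its centre. Bystander: leave it.
- loupe: Small black eye loupe, 42 mm in diameter, 34 mm high; origin under its centre. Bystander: leave it.
- caliper: Slide caliper lying flat, 210 mm long along its x, 14 mm high; origin under the middle of its beam. Bystander: leave it.
- spray_bottle: White bottle, 52 mm in diameter, 130 mm high; origin under its centre. Bystander: leave it.
Not all that is in view belongs to the job. Leave any blue look-alike of the ring2 alone. What is shaped like the ring4 but yellow is not meant.

How it is judged:
By the outcome, as a careful person would: the job done as asked, in the order asked, and still so for the second after the job is handed in, with the robot touching nothing.
Of ring1, ring2, ring3, ring4 only 2 to 4 are there at a start; the rules pass over those that are not, and their reading is None.
At some moment in a run one of ring1, ring2, ring3, ring4 may be knocked a few centimetres aside while the robot is not near it.
Once in a run the grip may slacken for a moment while it holds something.
It also fails if it takes over 210 s, if anything falls off the work surface, if the arm or the gripper's body presses on something with over 40 N, if the wrist force passes 120 N, or if a joint passes its speed limit or range.

## Working session

There is one attempt and no reset: what is moved stays moved. The work goes in short steps, Python scripts to look and compute and a tool call to move; the robot and the scene stay as the last step left them, time stands still between calls to the robot, and variables do not carry over. Pictures are saved under pics/ and viewed, and the job is handed in when it is done.

Besides the shell and the picture viewer there is one more tool, called after ">>>" as name(argument=value, ...), one argument or row to a line, values as JSON. step_arm: Moves the arm, as the interface text tells. Its arguments: {"type":"object","properties":{"targets":{"type":"array"},"grip":{"type":"number"},"grip_force":{"type":"number"}},"required":["targets"]}

```bash
mkdir -p pics; ls
python3 - <<'E'
from rig import manip
import cv2
print(manip.get_state()); print(manip.hold_point_z)
for n in ["scene","top","wrist"]:
    p=manip.get_image(n); cv2.imwrite(f"pics/a_{n}.png",p["image"][:,:,::-1]); print(n,p["fx"],p["cx"],p["cy"],p["distortion"],p["pose"].round(3).tolist() if hasattr(p["pose"],'round') else p["pose"],p["shot"])
E
```

```text
pics
{'clock': 0.0, 'qpos': array([ 1.18199319e+00,  2.76593558e-01,  1.50617526e+00, -7.27323831e-06,
        1.36071017e+00, -1.20990342e-01]), 'qd': array([ 1.08954027e-03,  1.19336926e-03,  5.99138948e-04,  6.53973709e-05,
       -3.26885559e-04, -1.38814654e-03]), 'effort': array([ 4.46206031e-04, -4.16768503e+01, -2.45811260e+01,  1.39409835e-04,
        1.10414889e-02, -1.17585293e-05]), 'position': array([0.15192333, 0.55392214, 0.19442383]), 'ee_rot': array([ 0.70061074,  0.09375683,  0.7009422 , -0.09504883]), 'contact_force': array([0.33722882, 0.6687103 , 0.00761341]), 'moment': array([ 0.03148357, -0.00687134,  0.03305934]), 'width': 0.08517141577380676}
0.0187
scene 473.6989383244991 326.85874046469775 195.04380627267528 [-0.10675182  0.          0.          0.          0.        ] [[-0.495, 0.717, -0.491, 1.181], [0.869, 0.418, -0.266, 0.384], [0.015, -0.558, -0.83, 1.385], [0.0, 0.0, 0.0, 1.0]] 1
top 404.9593661241375 327.635994911078 195.60415044852147 [-0.04593221  0.          0.          0.          0.        ] [[-0.021, -0.991, 0.134, 0.355], [-0.999, 0.017, -0.028, 0.028], [0.025, -0.135, -0.991, 1.407], [0.0, 0.0, 0.0, 1.0]] 2
wrist 323.1845667037843 319.67308910408514 198.2221744323798 [-0.05564021  0.          0.          0.          0.        ] [[0.265, 0.929, 0.26, 0.087], [0.964, -0.255, -0.072, 0.574], [-0.001, 0.269, -0.963, 0.373], [0.0, 0.0, 0.0, 1.0]] 3
```

View pics/a_scene.png

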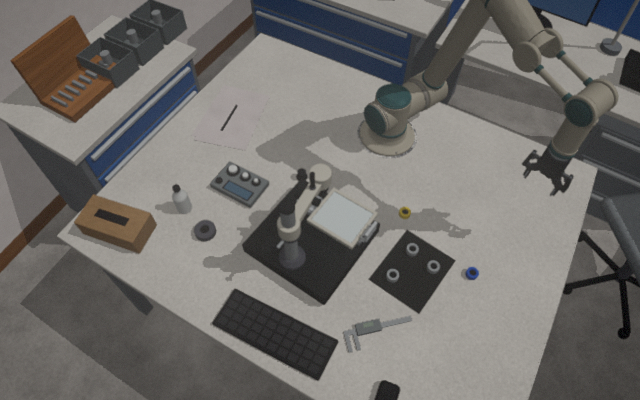

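View pics/a_top.png

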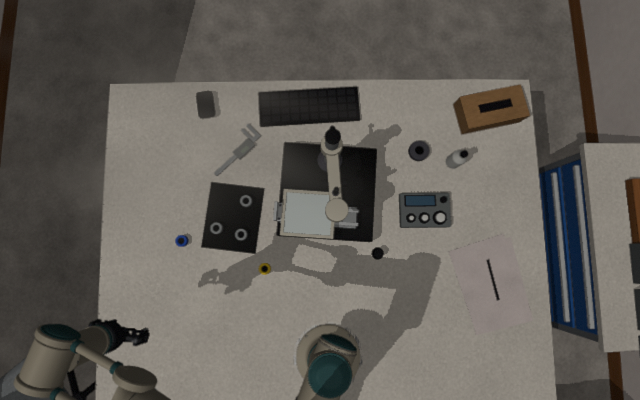

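View pics/a_wrist.png

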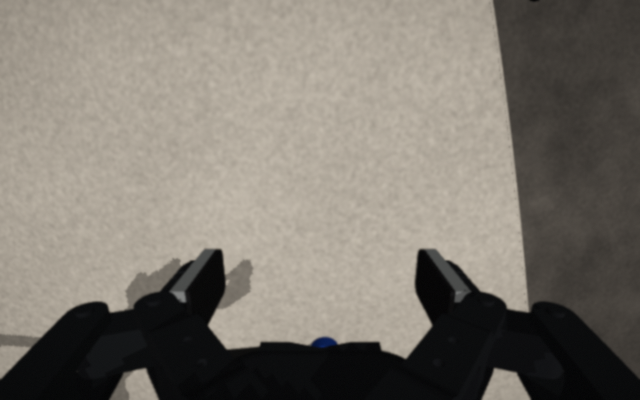

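```bash
cat > h.py <<'E'
from rig import manip
import cv2, numpy as np
from scipy.spatial.transform import Rotation as R
def st():
    s=manip.get_state(); q=s["ee_rot"]; r=R.from_quat([q[1],q[2],q[3],q[0]]).as_matrix()
    return s,r
def show():
    s,r=st(); print("t%.2f"%s["clock"],"pos",(s["position"]*1000).round(1),"F",s["contact_force"].round(1),"w%.1f"%(s["width"]*1000)); print("toolaxes(cols)\n",r.round(4)); return s,r
def snap(n,f,crop=None,scale=1):
    p=manip.get_image(n); im=p["image"][:,:,::-1].copy()
    if crop: im=im[crop[1]:crop[3],crop[0]:crop[2]]
    if scale!=1: im=cv2.resize(im,None,fx=scale,fy=scale,interpolation=cv2.INTER_CUBIC)
    cv2.imwrite("pics/"+f,im); return p
def K(p): return np.array([[p["fx"],0,p["cx"]],[0,p["fy"],p["cy"]],[0,0,1.]])
def px2w(p,uv,z):
    n=cv2.undistortPoints(np.array(uv,float).reshape(-1,1,2),K(p),np.array(p["distortion"])).reshape(-1,2)
    T=np.array(p["pose"]); d=np.c_[n,np.ones(len(n))]@T[:3,:3].T; o=T[:3,3]
    return o+d*((z-o[2])/d[:,2])[:,None]
def w2px(p,X):
    T=np.linalg.inv(np.array(p["pose"])); X=np.array(X,float).reshape(-1,3)
    return cv2.projectPoints(X,cv2.Rodrigues(T[:3,:3])[0],T[:3,3],K(p),np.array(p["distortion"]))[0].reshape(-1,2)
def mv(target_pos=None,yaw=None):
    "shift in tool axes (mm) from measured pose"
    s,r=st(); d=(np.array(target_pos)-s["position"])*1000; return (r.T@d).round(1)
E
python3 - <<'E'
from h import *
for n in ["scene","top","wrist"]:
    p=manip.get_image(n)
    for t in ["station","carriage","push_plate","boom","handle_top","control_box","key_light_top","key_focus_top","key_measure_top","stage","mat","ring1","master_ring","loupe","caliper","spray_bottle"]:
        r=manip.search_frame(p,t)
        print(n,t,[(np.round(np.array(d["xyz"])*1000).astype(int).tolist(),round(d["confidence"],2)) for d in r][:8])
E
```

```text
scene station [([584, 9, 61], 0.74)]
scene carriage [([480, 67, 108], 0.84), ([723, 283, 8], 0.47)]
scene push_plate [([483, 62, 107], 0.58)]
scene boom [([483, 60, 105], 0.71), ([533, 275, 18], 0.58)]
scene handle_top []
scene control_box [([492, -337, 28], 0.85), ([588, 6, 60], 0.51), ([482, 63, 108], 0.24)]
scene key_light_top []
scene key_focus_top []
scene key_measure_top [([458, -390, 46], 0.53)]
scene stage [([482, 60, 105], 0.83)]
scene mat [([487, 323, 4], 0.89)]
scene ring1 [([420, 291, 18], 0.53), ([300, 207, 19], 0.48), ([536, 276, 18], 0.46)]
scene master_ring [([700, -334, 22], 0.72)]
scene loupe [([480, 66, 108], 0.45)]
scene caliper [([723, 282, 8], 0.63)]
scene spray_bottle [([669, -444, 78], 0.7)]
top station [([543, -1, 63], 0.73)]
top carriage [([469, 65, 108], 0.98)]
top push_plate [([473, 74, 107], 0.96)]
top boom [([541, -22, 264], 0.75)]
top handle_top [([543, -22, 263], 0.77), ([718, 285, 6], 0.31)]
top control_box [([482, -343, 26], 0.65)]
top key_light_top []
top key_focus_top []
top key_measure_top [([475, 75, 108], 0.69), ([456, -387, 46], 0.63), ([717, 282, 8], 0.29)]
top stage [([472, 72, 109], 0.56)]
top mat [([479, 321, -1], 0.85), ([441, 369, 23], 0.6)]
top ring1 [([440, 367, 23], 0.61), ([397, 493, 20], 0.5), ([531, 271, 20], 0.42)]
top master_ring [([701, -336, 25], 0.92)]
top loupe [([472, 66, 109], 0.41)]
top caliper [([715, 284, 6], 0.61)]
top spray_bottle [([654, -447, 87], 0.68)]
wrist station []
wrist carriage []
wrist push_plate []
wrist boom []
wrist handle_top []
wrist control_box []
wrist key_light_top []
wrist key_focus_top []
wrist key_measure_top []
wrist stage []
wrist mat [([370, 376, 0], 0.73)]
wrist ring1 [([376, 499, 7], 0.57)]
wrist master_ring []
wrist loupe []
wrist caliper []
wrist spray_bottle []
```

The scene view shows 3 steel rings on the mat at about (412,249), (434,267) and (393,275). A blue look-alike is at (472,272) and a yellow one at (405,212). The arm is over the stage. I'll enlarge the top view to measure.

Run:
```python
from h import *
p=snap("top","b_top.png",(190,110,390,260),4)
p=snap("scene","b_scene.png",(240,150,440,300),4)
p=snap("top","b_box.png",(390,180,470,240),8)
```

```text
(no output)
```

View pics/b_top.png

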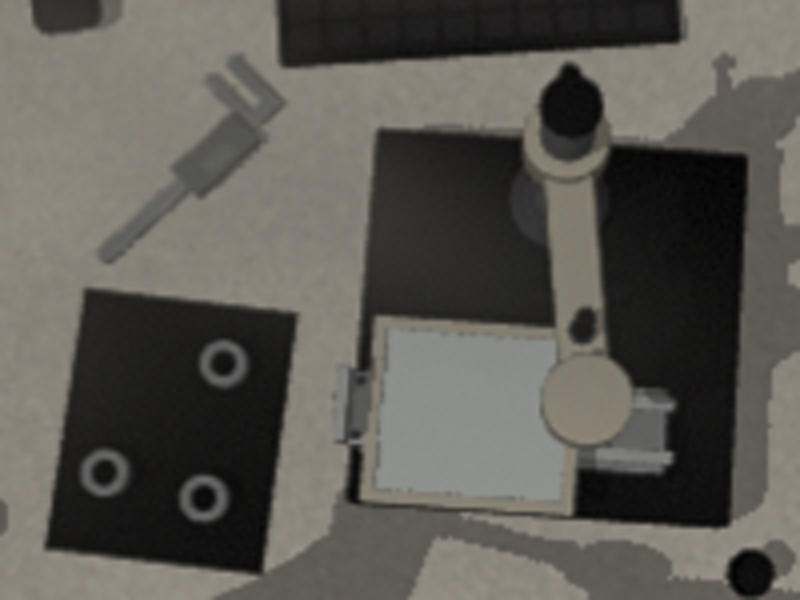

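View pics/b_scene.png

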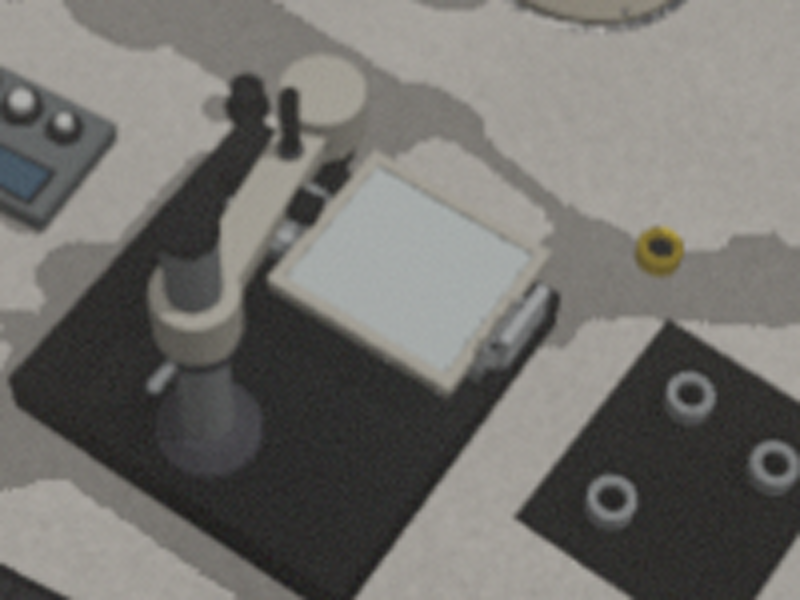

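View pics/b_box.png

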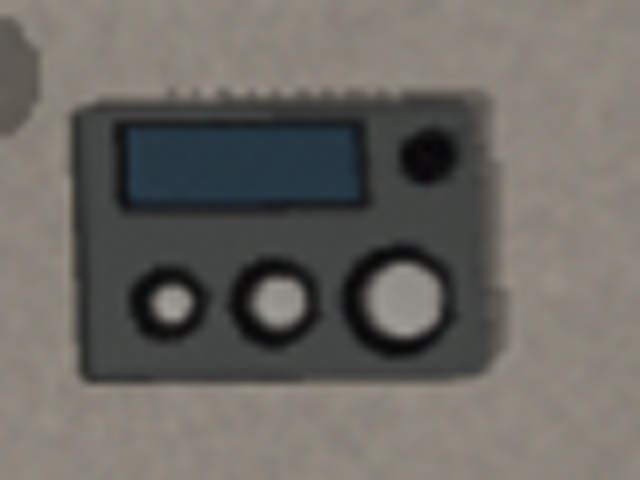

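The top crop shows the slab corners at about (378,130), (747,155), (730,525) and (350,502), the handle top at (585,315), and the rings at (223,364), (105,473) and (204,498). The loupe is at (750,572). I'll convert these to world coordinates.

Run:
```python
from h import *
p=manip.get_image("top")
def c(l,z,off=(190,110),s=4):
    l=(np.array(l,float)+.5)/s-.5+np.array(off); return (px2w(p,l,z)*1000).round(1)
sl=c([(378,130),(747,155),(730,525),(350,502)],.062); print("slab",sl.tolist(),sl.mean(0), np.linalg.norm(np.diff(sl,axis=0),axis=1))
print("frame",c([(378,316),(574,512),(361,500)],.111).tolist())
print("glass",c([(388,328),(560,330),(375,492),(560,500)],.108).tolist())
print("plate top",c([(348,367),(338,440)],.138).tolist())
print("head",c([(586,400)],.280).tolist(),"handle",c([(589,312)],.335).tolist(), "column top",c([(571,105)],.36).tolist())
print("rings",c([(223,363),(105,472),(204,497)],.021).tolist())
print("loupe",c([(750,572)],.034).tolist())
print("keys",c([(174,302),(278,301),(403,300)],.046,(390,180),8).tolist())
print("box",c([(75,103),(490,95),(490,372),(85,380)],.028,(390,180),8).tolist())
```

```text
slab [[723.4, 134.5, 62.0], [697.1, -180.4, 62.0], [382.8, -154.6, 62.0], [408.0, 159.4, 62.0]] [552.825 -10.275  62.   ] [315.99636074 315.35714674 315.00958716]
frame [[555.4, 131.4, 111.0], [394.7, -23.5, 111.0], [407.5, 145.9, 111.0]]
glass [[545.9, 123.6, 108.0], [541.9, -15.6, 108.0], [413.7, 135.0, 108.0], [404.6, -12.6, 108.0]]
plate top [[511.0, 153.1, 138.0], [453.5, 161.1, 138.0]]
head [[467.3, -27.0, 280.0]] handle [[521.0, -27.7, 335.0]] column top [[657.0, -17.7, 360.0]]
rings [[530.7, 272.0, 21.0], [438.8, 371.9, 21.0], [416.1, 287.5, 21.0]]
loupe [[343.6, -174.0, 34.0]]
keys [[459.8, -293.1, 46.0], [459.4, -337.8, 46.0], [458.7, -391.6, 46.0]]
box [[548.3, -258.3, 28.0], [548.8, -440.8, 28.0], [428.3, -433.4, 28.0], [428.5, -257.3, 28.0]]
```

Geometry estimate: station origin about (553,-10) with yaw about -0.082, stage centre now about (475,54), pivot about (657.5,-18.5), handle about (520,-27). First I move above the handle.

>>> step_arm(
  targets=[
    [[-40,-20,20],8],
    [[-80,-50,55],16],
    [[-110,-85,93],24],
    [[-140,-120,132],32],
    [[-170,-155,170],40],
    [[-190,-190,209],48],
    [[-205,-225,247],56],
    [[-205,-260,286],64],
    [[-205,-295,324],72],
    [[-205,-330,363],80],
    [[-205,-365,401],88],
    [[-205,-395,434],96],
    [[-205,-420,462],104],
    [[-205,-440,484],112],
    [[-205,-455,500],120],
    [[-205,-463,509],128],
    [[-205,-463,509],136],
    [[-205,-463,509],144],
    [[-205,-463,509],152],
    [[-205,-463,509],160],
  ],
  grip=0.4,
)

```text
clock: 4.9
position: [0.5205, -0.0268, 0.4002]
ee_rot: [-0.027, -0.707, -0.027, 0.707]
contact_force: [-0.0, 1.8, -0.5]
width: 0.0512
```

>>> step_arm(
  targets=[
    [[0,0,0],1],
    [[0,0,0],1],
    [[0,0,0],1],
  ],
)

```text
clock: 5.2
position: [0.5205, -0.0266, 0.4003]
ee_rot: [0.023, 0.707, 0.023, -0.707]
contact_force: [-0.5, 0.6, -0.7]
width: 0.0514
```

Run:
```python
from h import *
s,r=show(); print(s["qpos"].round(2))
p=snap("wrist","c_w.png"); q=snap("top","c_t.png",(290,100,420,260),4)
print(w2px(p,[[.5205,-.0275,.335]]))
```

```text
t5.20 pos [520.5 -26.6 400.3] F [-0.5  0.6 -0.7] w51.4
toolaxes(cols)
 [[ 1.000e-04  6.580e-02 -9.978e-01]
 [ 1.000e-04 -9.978e-01 -6.580e-02]
 [-1.000e+00 -1.000e-04 -1.000e-04]]
[-0.18  0.15  1.18  0.    1.81  1.32]
[[322.7710566  199.45698759]]
```

View pics/c_w.png

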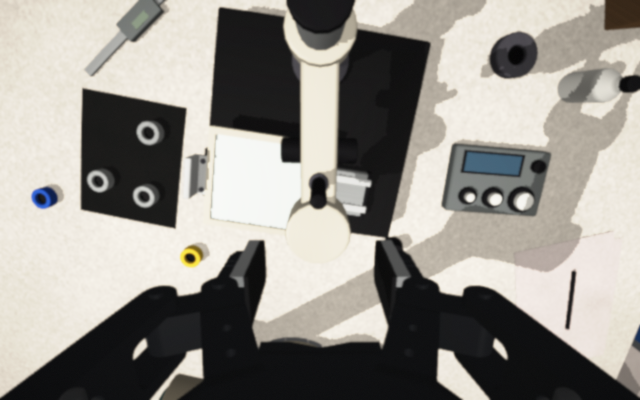

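The wrist view shows the handle top at about (318,184), a little further out than I predicted. The three rings are at (149,132), (99,180) and (145,196), and the keys at (469,196), (493,198) and (522,200).

Run:
```python
from h import *
p=snap("wrist","d_w.png",(60,0,380,280),2.5)
f=lambda l,z:(px2w(p,l,z)*1000).round(1).tolist()
print("handle",f([(318,183),(318,178)],.335))
print("rings",f([(149,131),(99,180),(145,195)],.021))
print("keys",f([(469,196),(493,198),(522,200)],.046))
print("slab",f([(220,8),(430,42),(386,238)],.062))
print("glass",f([(215,135),(210,220)],.108), "plate",f([(206,149),(204,194)],.138))
print("master",f([(516,55)],.025))
```

```text
handle [[533.5, -22.9, 335.0], [537.4, -22.7, 335.0]]
rings [[534.8, 271.2, 21.0], [442.0, 371.5, 21.0], [419.2, 287.0, 21.0]]
keys [[461.6, -287.6, 46.0], [460.8, -331.1, 46.0], [460.7, -384.6, 46.0]]
slab [[723.4, 134.1, 62.0], [697.2, -178.2, 62.0], [381.6, -148.7, 62.0]]
glass [[543.0, 128.3, 108.0], [411.9, 138.8, 108.0]] plate [[526.2, 131.6, 138.0], [462.0, 136.2, 138.0]]
master [[698.1, -334.5, 25.0]]
```

View pics/d_w.png

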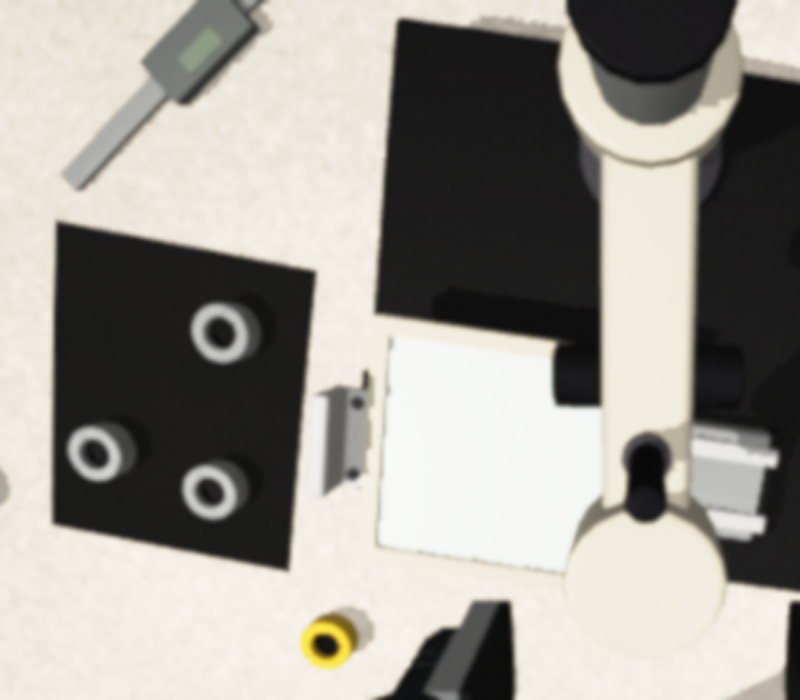

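In the crop the handle top is at (646,503), i.e. pixel (318,201), which matches the prediction (about (520,-24)). I descend around it and close loosely.

>>> step_arm(
  targets=[
    [[15,-2,0],0],
    [[35,-2,0],0],
    [[55,-2,0],0],
    [[75,-2,0],0],
    [[95,-2,0],0],
    [[108,-2,0],0],
    [[115,-2,0],0],
    [[115,-2,0],0],
    [[115,-2,0],0],
  ],
)

```text
clock: 6.25
position: [0.5208, -0.0247, 0.2859]
ee_rot: [0.023, 0.707, 0.023, -0.706]
contact_force: [0.1, -0.3, 1.2]
width: 0.0511
```

>>> step_arm(
  targets=[
    [[0,0,0],0],
    [[0,0,0],0],
    [[0,0,0],0],
    [[0,0,0],0],
    [[0,0,0],0],
  ],
  grip=0.76,
  grip_force=20,
)

```text
clock: 6.75
position: [0.5204, -0.0247, 0.2854]
ee_rot: [0.023, 0.707, 0.023, -0.707]
contact_force: [-0.7, -0.3, -1.2]
width: 0.0205
```

Run:
```python
from h import *
s,r=show()
p=snap("wrist","e_w.png")
# arc: current angle and rows
piv=np.array([657.5,-18.5]); pos=s["position"][:2]*1000
v=pos-piv; print("r",np.linalg.norm(v))
n=np.array([[r[0,1],r[1,1]],[r[0,2],r[1,2]]])
for k in range(1,21):
    a=np.deg2rad(3.6*k); c,si=np.cos(a),np.sin(a)
    w=np.array([c*v[0]-si*v[1],si*v[0]+c*v[1]])
    print(k,(n@(w-v)).round(1).tolist(),-3.6*k)
```

```text
t6.75 pos [520.4 -24.7 285.4] F [-0.7 -0.3 -1.2] w20.5
toolaxes(cols)
 [[ 2.00e-04  6.38e-02 -9.98e-01]
 [ 0.00e+00 -9.98e-01 -6.38e-02]
 [-1.00e+00 -0.00e+00 -2.00e-04]]
r 137.2179289365391
1 [8.6, -0.1] -3.6
2 [17.2, -0.8] -7.2
3 [25.8, -1.9] -10.8
4 [34.2, -3.7] -14.4
5 [42.5, -5.9] -18.0
6 [50.7, -8.7] -21.6
7 [58.7, -12.0] -25.2
8 [66.4, -15.7] -28.8
9 [73.9, -20.0] -32.4
10 [81.1, -24.7] -36.0
11 [88.0, -29.8] -39.6
12 [94.6, -35.4] -43.2
13 [100.8, -41.4] -46.800000000000004
14 [106.6, -47.7] -50.4
15 [112.1, -54.5] -54.0
16 [117.0, -61.5] -57.6
17 [121.6, -68.8] -61.2
18 [125.6, -76.4] -64.8
19 [129.2, -84.3] -68.4
20 [132.3, -92.3] -72.0
```

View pics/e_w.png

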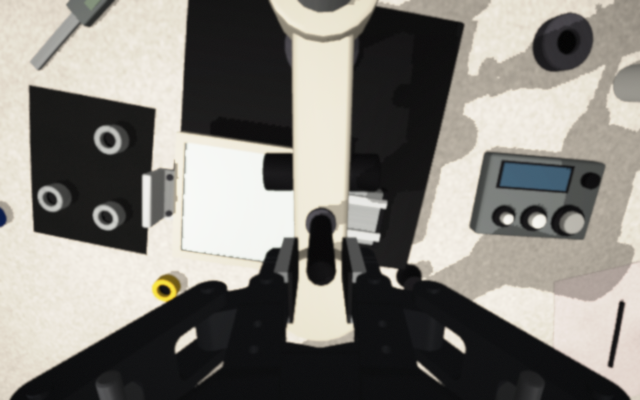

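The rod stands between the jaws (about (321,250)). I swing the arm in two arcs.

>>> step_arm(
  targets=[
    [[0,2,0],-1],
    [[0,5,0],-2],
    [[0,8.6,-0.1],-3.6],
    [[0,13,-0.5],-5.4],
    [[0,17.2,-0.8],-7.2],
    [[0,21.5,-1.4],-9],
    [[0,25.8,-1.9],-10.8],
    [[0,30,-2.8],-12.6],
    [[0,34.2,-3.7],-14.4],
    [[0,38.4,-4.8],-16.2],
    [[0,42.5,-5.9],-18],
    [[0,46.6,-7.3],-19.8],
    [[0,50.7,-8.7],-21.6],
    [[0,58.7,-12],-25.2],
    [[0,66.4,-15.7],-28.8],
    [[0,73.9,-20],-32.4],
    [[0,77.5,-22.3],-34.2],
    [[0,81.1,-24.7],-36],
    [[0,81.1,-24.7],-36],
    [[0,81.1,-24.7],-36],
  ],
)

```text
clock: 8.8
position: [0.5502, -0.1044, 0.2852]
ee_rot: [-0.24, -0.665, -0.24, 0.665]
contact_force: [-0.0, -0.0, 0.3]
width: 0.0206
```

Run:
```python
from h import *
s,r=show(); print(s["qpos"].round(2))
p=snap("wrist","f_w.png")
```

```text
t8.80 pos [ 550.2 -104.4  285.2] F [-0.  -0.   0.3] w20.6
toolaxes(cols)
 [[-2.000e-04  6.378e-01 -7.702e-01]
 [-4.000e-04 -7.702e-01 -6.378e-01]
 [-1.000e+00  2.000e-04  4.000e-04]]
[-0.31  0.22  1.37 -0.    1.56  0.57]
```

View pics/f_w.png

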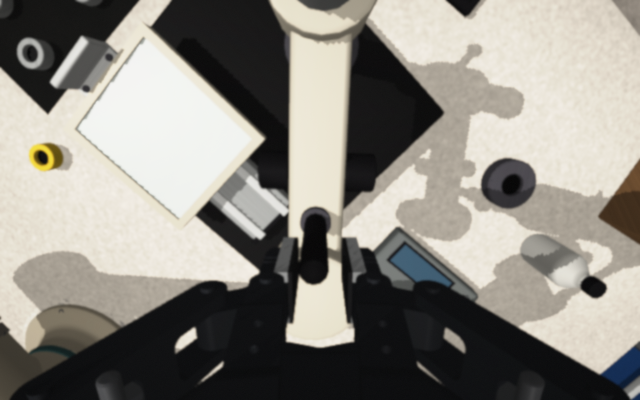

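The arm follows; the rod is still in the jaws at (315,250). Tool axes have turned with it, so the same relative arc continues.

>>> step_arm(
  targets=[
    [[0,4,0],-1.8],
    [[0,8.6,-0.1],-3.6],
    [[0,13,-0.5],-5.4],
    [[0,17.2,-0.8],-7.2],
    [[0,21.5,-1.4],-9],
    [[0,25.8,-1.9],-10.8],
    [[0,30,-2.8],-12.6],
    [[0,34.2,-3.7],-14.4],
    [[0,38.4,-4.8],-16.2],
    [[0,42.5,-5.9],-18],
    [[0,46.6,-7.3],-19.8],
    [[0,50.7,-8.7],-21.6],
    [[0,58.7,-12],-25.2],
    [[0,66.4,-15.7],-28.8],
    [[0,73.9,-20],-32.4],
    [[0,77.5,-22.3],-34.2],
    [[0,81.1,-24.7],-36],
    [[0,81.1,-24.7],-36],
  ],
)

```text
clock: 10.65
position: [0.6211, -0.1507, 0.285]
ee_rot: [-0.434, -0.558, -0.434, 0.559]
contact_force: [0.1, -0.2, 0.1]
width: 0.0203
```

>>> step_arm(
  targets=[
    [[0,0,0],0],
    [[0,0,0],0],
    [[0,0,0],0],
  ],
  grip=0.5,
)

```text
clock: 10.95
position: [0.6209, -0.1507, 0.2854]
ee_rot: [0.434, 0.559, 0.433, -0.559]
contact_force: [0.0, -0.9, -0.2]
width: 0.0427
```

>>> step_arm(
  targets=[
    [[-20,0,0],0],
    [[-50,0,0],0],
    [[-80,0,0],0],
    [[-100,0,0],0],
    [[-100,0,0],0],
  ],
)

```text
clock: 11.45
position: [0.6221, -0.1511, 0.3889]
ee_rot: [0.436, 0.56, 0.431, -0.557]
contact_force: [-0.2, 0.4, -0.7]
width: 0.0426
```

Run:
```python
from h import *
s,r=show(); print(s["qpos"].round(2))
p=snap("wrist","g_w.png"); p=snap("top","g_t.png",(190,110,390,260),4)
for t in ["ring1"]: print([(np.round(np.array(d["xyz"])*1000).astype(int).tolist(),round(d["confidence"],2)) for d in manip.search_frame(p,t)])
```

```text
t11.45 pos [ 622.1 -151.1  388.9] F [-0.2  0.4 -0.7] w42.6
toolaxes(cols)
 [[ 6.700e-03  9.688e-01 -2.479e-01]
 [-2.400e-03 -2.479e-01 -9.688e-01]
 [-1.000e+00  7.100e-03  6.000e-04]]
[-0.35  0.34  0.94  0.    1.85 -0.1 ]
[([442, 370, 24], 0.61), ([303, 202, 18], 0.59), ([532, 269, 18], 0.47)]
```

View pics/g_t.png

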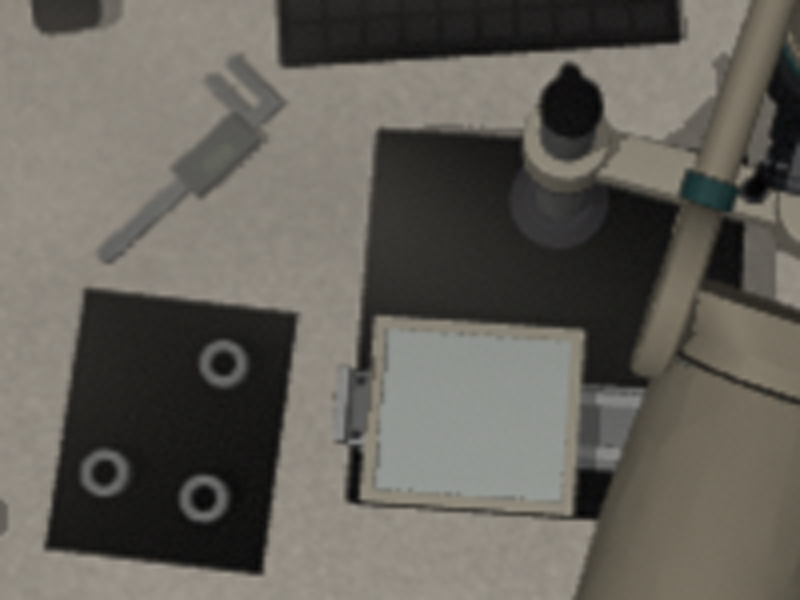

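View pics/g_w.png

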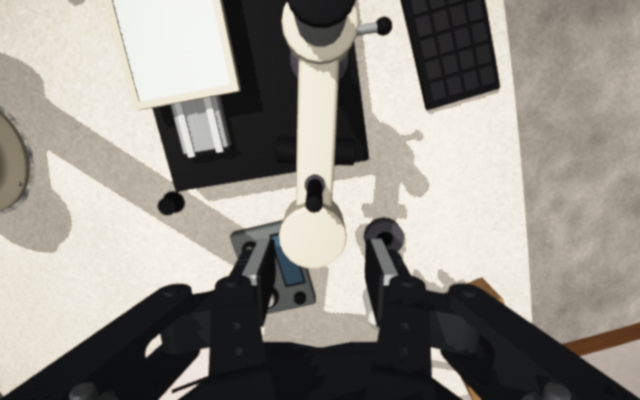

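The arm now points to the robot's right at roughly 1.35 rad, well clear of the stage. The stage frame is fully visible with corners (376,316), (584,328), (574,514) and (361,500), and the rings haven't moved. Next I go over the far ring.

>>> step_arm(
  targets=[
    [[0,-25,-6],0],
    [[0,-60,-15],0],
    [[0,-95,-26],0],
    [[0,-105,-50],-2],
    [[0,-113,-82],-4],
    [[0,-121,-115],-6],
    [[0,-130,-150],-8],
    [[0,-140,-185],-9.7],
    [[10,-149,-220],-9.7],
    [[35,-157,-252],-9.7],
    [[65,-164,-282],-9.7],
    [[95,-172,-312],-9.7],
    [[125,-180,-345],-9.7],
    [[150,-186,-370],-9.7],
    [[169,-191,-387],-9.7],
    [[169,-191,-387],-9.7],
    [[169,-191,-387],-9.7],
  ],
  grip=0.1,
)

```text
clock: 13.3
position: [0.5308, 0.2711, 0.2149]
ee_rot: [-0.479, -0.519, -0.48, 0.521]
contact_force: [0.0, 0.6, -0.0]
width: 0.0769
```

```bash
cat >> h.py <<'E'
def fitcirc(p,guess,z,name,half=60,rad=.020,thr=None):
    "crop around predicted ring"
    u=w2px(p,[guess])[0]; x0,y0=np.maximum((u-half).astype(int),0)
    im=p["image"][y0:y0+2*half,x0:x0+2*half,::-1]; cv2.imwrite("pics/"+name,cv2.resize(im,None,fx=5,fy=5,interpolation=cv2.INTER_CUBIC)); print("pred px",u,"crop off",x0,y0)
E
python3 - <<'E'
from h import *
s,r=show()
p=snap("top","x.png")
l=(np.array([(376,316),(584,328),(574,514),(361,500)],float)+.5)/4-.5+np.array((190,110))
w=px2w(p,l,.111)*1000; print("frame",w.round(1).tolist(),"centre",w.mean(0))
p=snap("wrist","h_w.png")
d=manip.search_frame(p,"ring1"); print([(np.round(np.array(x["xyz"])*1000,1).tolist(),round(x["confidence"],2)) for x in d])
rg=manip.regions_of(p,"ring1")
for x in rg:
    m=x["region"].astype(np.uint8); c,_=cv2.findContours(m,cv2.RETR_EXTERNAL,cv2.CHAIN_APPROX_NONE); c=max(c,key=cv2.contourArea); print(round(x["confidence"],2),cv2.minEnclosingCircle(c))
E
```

```text
t13.30 pos [530.8 271.1 214.9] F [ 0.   0.6 -0. ] w76.9
toolaxes(cols)
 [[-0.0027  0.9968 -0.0801]
 [-0.0018 -0.0801 -0.9968]
 [-1.     -0.0026  0.002 ]]
frame [[555.4, 133.0, 111.0], [542.8, -34.9, 111.0], [393.1, -23.5, 111.0], [407.5, 145.9, 111.0]] centre [474.68592216  55.12592708 111.        ]
[([302.4, 213.3, 18.8], 0.93), ([489.6, 130.1, 106.2], 0.71), ([440.2, 369.4, 17.9], 0.67), ([533.6, 274.0, 20.8], 0.61), ([415.7, 291.2, 15.6], 0.59)]
0.83 ((221.9166717529297, 159.3333282470703), 18.451419830322266)
0.76 ((143.0, 228.0), 18.868061065673828)
0.66 ((230.28866577148438, 83.46649169921875), 19.754173278808594)
0.66 ((317.5564270019531, 165.00784301757812), 18.172975540161133)
```

View pics/h_w.png

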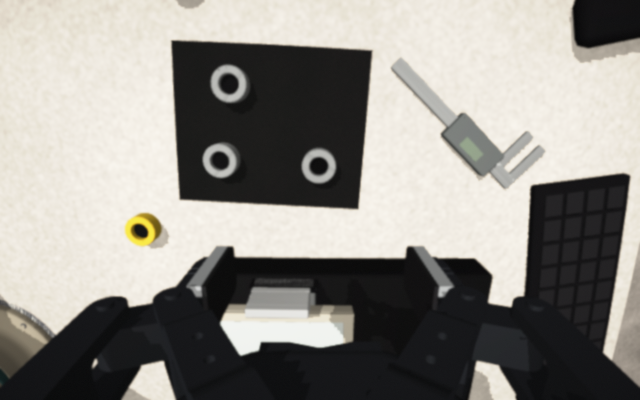

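The wrist view shows the rings at (319,165), (230,83) and (220,160) and the yellow look-alike at (143,229). I'll compute their positions from ellipse fits.

Run:
```python
from h import *
p=manip.get_image("wrist")
for g in [(.533,.272,.021),(.441,.371,.021),(.418,.288,.021)]:
    u=w2px(p,[g])[0]; print(u)
f=lambda l,z:(px2w(p,l,z)*1000).round(1).tolist()
im=p["image"][60:200,190:350,::-1]; cv2.imwrite("pics/i_w.png",cv2.resize(im,None,fx=5,fy=5,interpolation=cv2.INTER_CUBIC))
```

```text
[318.98638759 168.61811621]
[229.14508056  88.01178919]
[220.45232402 163.37304684]
```

View pics/i_w.png

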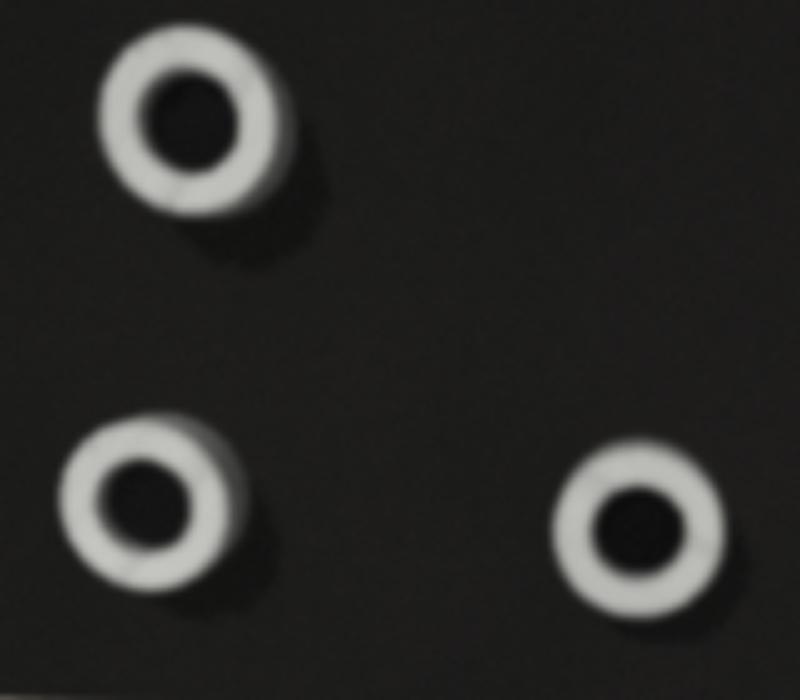

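Run:
```python
from h import *
s,r=show()
p=manip.get_image("wrist")
w=px2w(p,[(227.3,84),(218.7,161),(317.7,165.8)],.021); print((w*1000).round(1).tolist())
for t in [(.5317,.2730,.10),(.5317,.2730,.003)]: print(mv(t))
```

```text
t13.55 pos [532.5 270.8 217.5] F [-0.2  0.2  0. ] w76.8
toolaxes(cols)
 [[ 2.000e-03  9.966e-01 -8.220e-02]
 [ 6.000e-04 -8.220e-02 -9.966e-01]
 [-1.000e+00  2.000e-03 -7.000e-04]]
[[439.5, 375.5, 21.0], [416.4, 291.0, 21.0], [531.8, 275.5, 21.0]]
[117.4  -1.1  -2. ]
[214.4  -1.3  -1.9]
```

>>> step_arm(
  targets=[
    [[30,-1,-1],0],
    [[70,-1,-2],0],
    [[110,-1,-2],0],
    [[140,-1,-2],0],
    [[165,-1,-2],0],
    [[165,-1,-2],0],
  ],
)

```text
clock: 14.2
position: [0.5284, 0.2721, 0.0483]
ee_rot: [-0.478, -0.518, -0.48, 0.522]
contact_force: [-0.9, -0.0, 0.1]
width: 0.0765
```

Run:
```python
from h import *
s,r=show(); p=snap("wrist","j_w.png"); print(mv((.532,.273,.003)),w2px(p,[(.532,.273,.021)]))
```

```text
t14.20 pos [528.4 272.1  48.3] F [-0.9 -0.   0.1] w76.5
toolaxes(cols)
 [[-0.0066  0.9966 -0.0817]
 [-0.0025 -0.0817 -0.9967]
 [-1.     -0.0063  0.003 ]]
[47.5  1.9 -0.3] [[323.95716819 213.99635475]]
```

View pics/j_w.png

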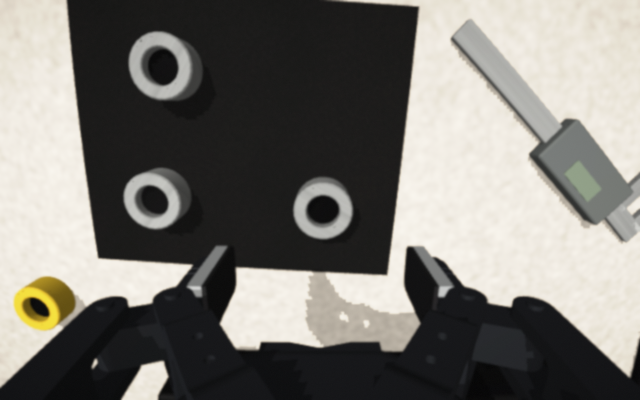

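>>> step_arm(
  targets=[
    [[10,0,-1],0],
    [[25,0,-1.5],0],
    [[38,0,-1.5],0],
    [[48,0,-1.5],0],
    [[48,0,-1.5],0],
    [[48,0,-1.5],0],
  ],
)

```text
clock: 14.85
position: [0.5314, 0.2752, 0.0035]
ee_rot: [0.479, 0.52, 0.479, -0.52]
contact_force: [0.2, 0.6, -0.4]
width: 0.0764
```

>>> step_arm(
  targets=[
    [[0,0,0],0],
    [[0,0,0],0],
    [[0,0,0],0],
    [[0,0,0],0],
    [[0,0,0],0],
    [[0,0,0],0],
    [[0,0,0],0],
    [[0,0,0],0],
  ],
  grip=1,
  grip_force=50,
)

```text
clock: 15.65
position: [0.5311, 0.2752, 0.0033]
ee_rot: [0.479, 0.52, 0.479, -0.52]
contact_force: [0.3, -0.5, -0.2]
width: -0.0004
```

Run:
```python
from h import *
s,r=show(); p=snap("wrist","k_w.png")
```

```text
t15.65 pos [531.1 275.2   3.3] F [ 0.3 -0.5 -0.2] w-0.4
toolaxes(cols)
 [[ 0.000e+00  9.967e-01 -8.100e-02]
 [ 1.000e-04 -8.100e-02 -9.967e-01]
 [-1.000e+00 -0.000e+00 -1.000e-04]]
```

View pics/k_w.png

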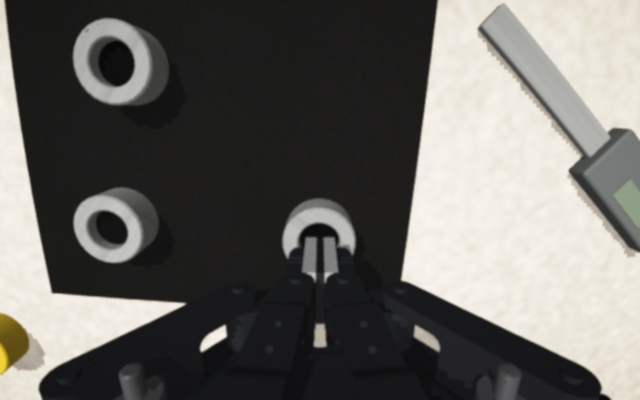

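Run:
```python
from h import *
p=snap("wrist","k2_w.png",(260,180,400,300),5)
print(w2px(p,[(.531,.275,.0035),(.531,.275,.021),(.531,.286,.021),(.531,.264,.0035)]))
print(px2w(p,[(320,232)],.021))
t=snap("top","k_t.png",(190,150,320,260),5)
t=snap("scene","k_s.png",(360,220,460,300),7)
```

```text
[[318.23613922 230.93998351]
 [318.10636683 242.82026955]
 [316.39465852 223.67658973]
 [319.74355428 248.00427421]]
[[0.53252164 0.28114253 0.021     ]]
```

View pics/k2_w.png

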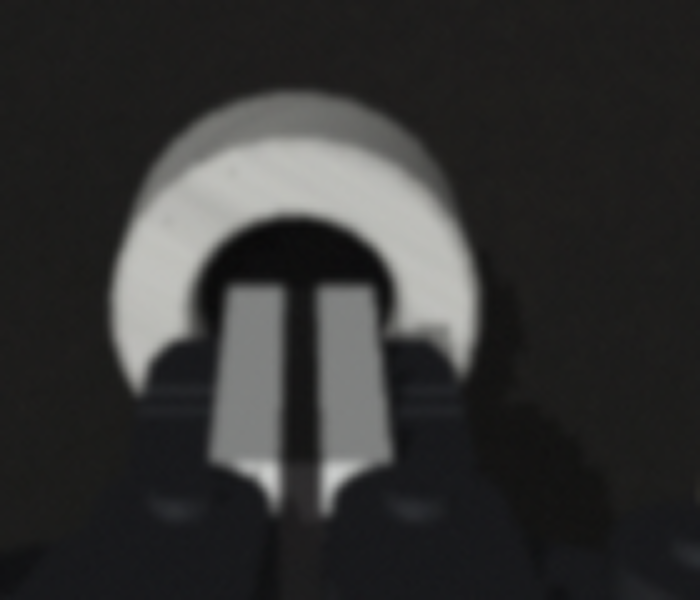

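View pics/k_t.png

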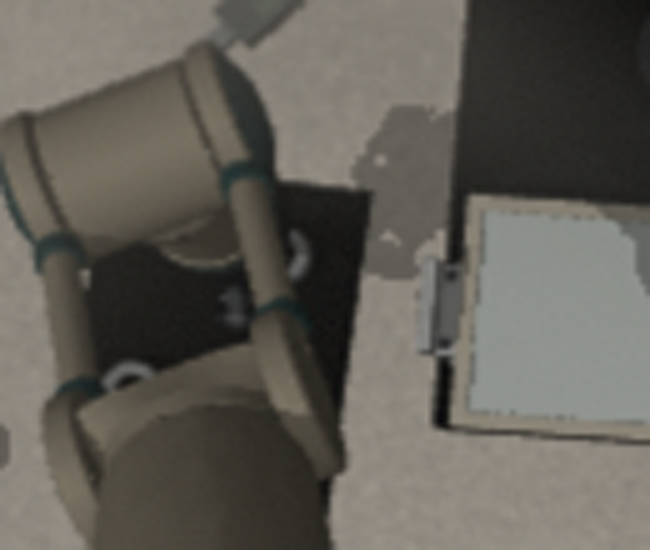

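View pics/k_s.png

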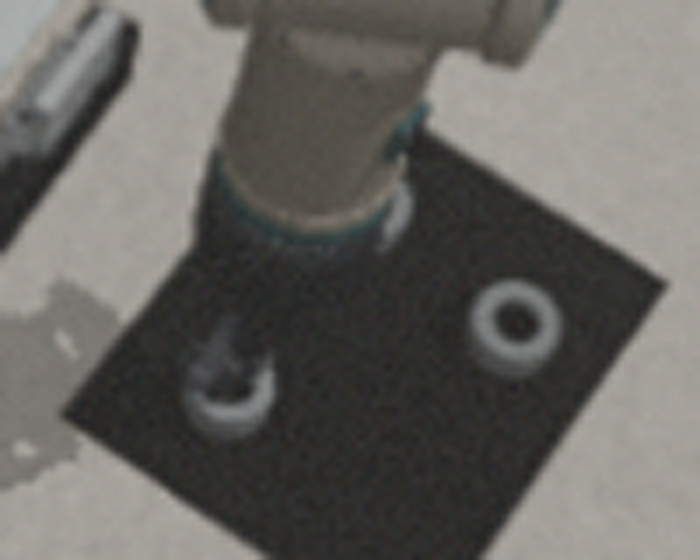

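Run:
```python
from h import *
p=manip.get_image("scene")
for z in (.0035,.021,.041,.06): print(z,(w2px(p,[(.531,.275,z)])[0]-np.array([360,220])+.5)*7)
p=manip.get_image("top")
for z in (.0035,.021,.041,.06): print(z,(w2px(p,[(.531,.275,z)])[0]-np.array([190,150])+.5)*5)
```

```text
0.0035 [228.38277733 400.25855776]
0.021 [233.50295942 384.17474453]
0.041 [239.47741449 365.39300114]
0.06 [245.27824606 347.14218812]
0.0035 [279.47770247 257.09590442]
0.021 [275.0087188  253.99932925]
0.041 [269.76366731 250.3647465 ]
0.06 [264.63929386 246.81350917]
```

Run:
```python
from h import *
p=manip.get_image("wrist"); s,r=st()
for x in (0,-.01,-.02,-.03,-.04,-.05):
    X=[s["position"]+r@np.array(v) for v in ([x,.038,-.011],[x,-.038,-.011],[x,0.038,.011],[x,0,-.011],[x,0,.011])]
    print(x,w2px(p,X).round(0).tolist())
```

```text
0 [[384.0, 213.0], [253.0, 213.0], [382.0, 248.0], [318.0, 213.0], [318.0, 248.0]]
-0.01 [[387.0, 219.0], [250.0, 219.0], [385.0, 255.0], [318.0, 219.0], [318.0, 255.0]]
-0.02 [[391.0, 225.0], [246.0, 225.0], [388.0, 263.0], [318.0, 225.0], [318.0, 263.0]]
-0.03 [[395.0, 232.0], [241.0, 232.0], [392.0, 272.0], [318.0, 232.0], [318.0, 272.0]]
-0.04 [[400.0, 240.0], [236.0, 240.0], [397.0, 282.0], [318.0, 240.0], [318.0, 282.0]]
-0.05 [[405.0, 249.0], [231.0, 249.0], [402.0, 293.0], [318.0, 249.0], [318.0, 293.0]]
```

The wrist picture and the closed gripper (width 0, no force) show that the real fingertips sit about 37 mm behind the reported TCP. They closed in the air above the ring, and the ring hasn't moved. I reopen and go down in small, force-checked steps.

>>> step_arm(
  targets=[
    [[0,0,0],0],
    [[0,0,0],0],
    [[0,0,0],0],
    [[0,0,0],0],
    [[0,0,0],0],
    [[0,0,0],0],
  ],
  grip=0.15,
)

```text
clock: 16.6
position: [0.5311, 0.2752, 0.0033]
ee_rot: [0.479, 0.52, 0.479, -0.52]
contact_force: [0.2, 1.0, -0.3]
width: 0.0724
```

>>> step_arm(
  targets=[
    [[3,0,0],0],
    [[6,0,0],0],
    [[9,0,0],0],
    [[12,0,0],0],
    [[15,0,0],0],
    [[15,0,0],0],
  ],
)

```text
clock: 17.2
position: [0.5307, 0.275, -0.0123]
ee_rot: [-0.479, -0.519, -0.479, 0.52]
contact_force: [-0.6, 0.5, 0.3]
width: 0.0726
```

Run:
```python
from h import *
s,r=show(); p=snap("wrist","l_w.png")
```

```text
t17.20 pos [530.7 275.  -12.3] F [-0.6  0.5  0.3] w72.6
toolaxes(cols)
 [[-1.000e-03  9.967e-01 -8.100e-02]
 [-3.000e-04 -8.100e-02 -9.967e-01]
 [-1.000e+00 -1.000e-03  4.000e-04]]
```

View pics/l_w.png

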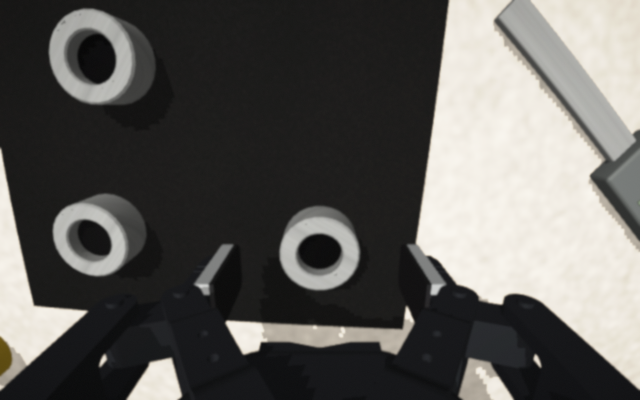

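>>> step_arm(
  targets=[
    [[4,0,0],0],
    [[8,0,0],0],
    [[12,0,0],0],
    [[16,0,0],0],
    [[20,0,0],0],
    [[23,0,0],0],
    [[23,0,0],0],
    [[23,0,0],0],
  ],
)

```text
clock: 18.05
position: [0.5311, 0.2752, -0.0348]
ee_rot: [0.479, 0.52, 0.479, -0.52]
contact_force: [0.1, 0.0, 0.3]
width: 0.0726
```

Run:
```python
from h import *
s,r=show(); p=snap("wrist","m_w.png")
```

```text
t18.05 pos [531.1 275.2 -34.8] F [0.1 0.  0.3] w72.6
toolaxes(cols)
 [[-1.000e-04  9.967e-01 -8.100e-02]
 [ 1.000e-04 -8.100e-02 -9.967e-01]
 [-1.000e+00 -1.000e-04 -1.000e-04]]
```

View pics/m_w.png

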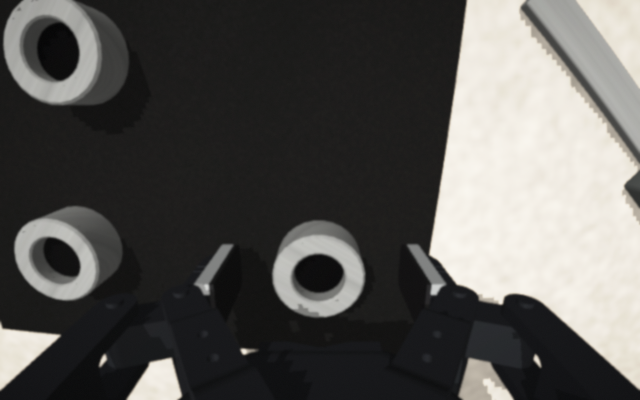

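The ring at (319,272) is now between the pads. Closing.

>>> step_arm(
  targets=[
    [[0,0,0],0],
    [[0,0,0],0],
    [[0,0,0],0],
    [[0,0,0],0],
    [[0,0,0],0],
    [[0,0,0],0],
    [[0,0,0],0],
  ],
  grip=1,
  grip_force=50,
)

```text
clock: 18.8
position: [0.5314, 0.2753, -0.0342]
ee_rot: [0.479, 0.52, 0.479, -0.52]
contact_force: [-1.2, -0.3, 6.1]
width: 0.0381
```

>>> step_arm(
  targets=[
    [[-10,0,0],0],
    [[-25,0,0],0],
    [[-50,0,0],0],
    [[-80,0,0],0],
    [[-120,0,0],0],
    [[-160,0,0],0],
    [[-200,0,0],0],
    [[-200,0,0],0],
    [[-200,0,0],0],
  ],
)

```text
clock: 19.7
position: [0.5312, 0.2752, 0.1662]
ee_rot: [0.48, 0.52, 0.479, -0.519]
contact_force: [-0.4, 0.4, -1.3]
width: 0.0381
```

Run:
```python
from h import *
s,r=show(); p=snap("wrist","n_w.png"); print(mv((.465,.105,.20)))
```

```text
t19.70 pos [531.2 275.2 166.2] F [-0.4  0.4 -1.3] w38.1
toolaxes(cols)
 [[ 1.600e-03  9.967e-01 -8.100e-02]
 [ 6.000e-04 -8.100e-02 -9.967e-01]
 [-1.000e+00  1.600e-03 -8.000e-04]]
[-35.2 -51.3 174.5]
```

View pics/n_w.png

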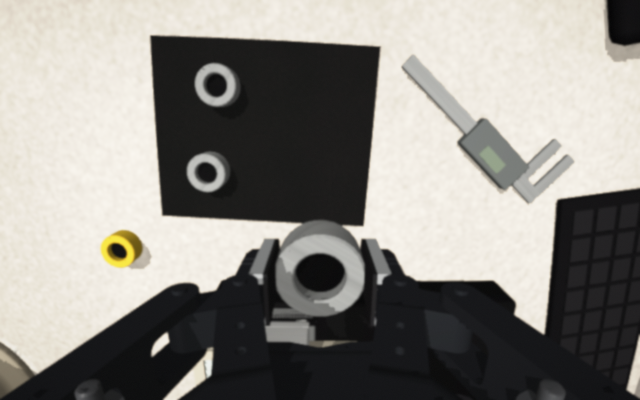

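Ring held (width 38 mm) and lifted; the other two rings are undisturbed. Now carry it over the stage.

>>> step_arm(
  targets=[
    [[-10,-2,10],0],
    [[-15,-6,30],0],
    [[-15,-12,60],0],
    [[-15,-18,90],0],
    [[-15,-24,120],0],
    [[-15,-30,150],0],
    [[-15,-36,180],0],
    [[-15,-42,210],0],
    [[-15,-47,236],0],
    [[-15,-51,256],0],
    [[-15,-53,268],0],
    [[-15,-53,268],0],
    [[-15,-53,268],0],
    [[-15,-53,268],0],
  ],
)

```text
clock: 21.15
position: [0.4567, 0.013, 0.1802]
ee_rot: [0.479, 0.52, 0.48, -0.52]
contact_force: [0.1, -0.5, -1.2]
width: 0.0378
```

Run:
```python
from h import *
s,r=show(); p=snap("wrist","o_w.png"); print(mv((.4563,.0119,.0745)))
O=np.array([.475,.0565,.108]); X=np.array([.9967,-.0815,0]);Y=np.array([.0815,.9967,0])
print("glass corners",w2px(p,[O+a*.065*X+b*.075*Y for a,b in ((1,1),(1,-1),(-1,-1),(-1,1))]).round(0).tolist())
```

```text
t21.15 pos [456.7  13.  180.2] F [ 0.1 -0.5 -1.2] w37.8
toolaxes(cols)
 [[-0.000e+00  9.968e-01 -8.040e-02]
 [ 7.000e-04 -8.040e-02 -9.968e-01]
 [-1.000e+00 -1.000e-04 -7.000e-04]]
[105.7  -0.3   1.2]
glass corners [[429.0, 38.0], [414.0, 233.0], [258.0, 233.0], [249.0, 37.0]]
```

View pics/o_w.png

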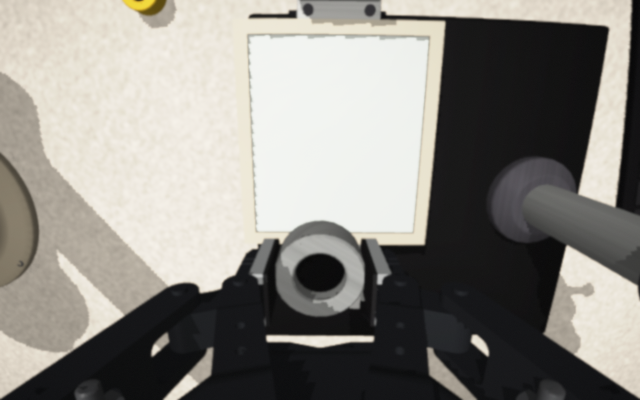

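Predicted glass corners match the picture to within about 1 px, so the stage centre (475,56.5) is right. Lowering.

>>> step_arm(
  targets=[
    [[15,0,1],0],
    [[35,0,1],0],
    [[55,0,1],0],
    [[75,0,1],0],
    [[90,0,1],0],
    [[98,0,1],0],
    [[102,0,1],0],
    [[104,0,1],0],
    [[105,0,1],0],
    [[106,0,1],0],
    [[106,0,1],0],
  ],
)

```text
clock: 22.3
position: [0.4568, 0.0113, 0.0747]
ee_rot: [0.48, 0.52, 0.479, -0.52]
contact_force: [0.3, -0.6, -1.6]
width: 0.0381
```

Run:
```python
from h import *
s,r=show(); p=snap("wrist","p_w.png")
```

```text
t22.30 pos [456.8  11.3  74.7] F [ 0.3 -0.6 -1.6] w38.1
toolaxes(cols)
 [[ 8.000e-04  9.967e-01 -8.100e-02]
 [-0.000e+00 -8.100e-02 -9.967e-01]
 [-1.000e+00  8.000e-04 -1.000e-04]]
```

View pics/p_w.png

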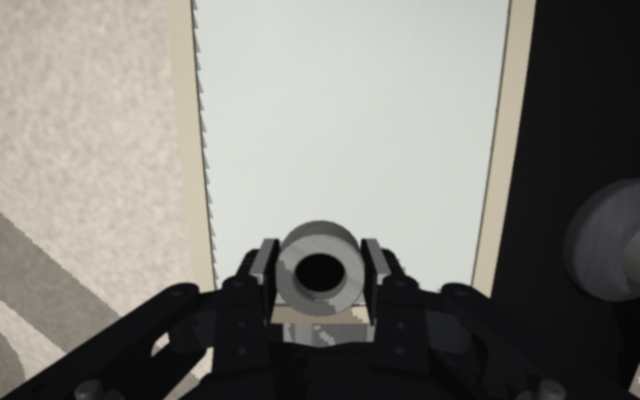

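>>> step_arm(
  targets=[
    [[0.5,0,0],0],
    [[1,0,0],0],
    [[1,0,0],0],
    [[1,0,0],0],
  ],
)

```text
clock: 22.75
position: [0.4567, 0.0113, 0.0738]
ee_rot: [0.48, 0.52, 0.479, -0.52]
contact_force: [-1.0, -0.2, 4.5]
width: 0.0379
```

>>> step_arm(
  targets=[
    [[0.5,0,0],0],
    [[0.7,0,0],0],
    [[0.7,0,0],0],
  ],
)

```text
clock: 23.05
position: [0.4568, 0.0113, 0.0738]
ee_rot: [0.48, 0.52, 0.479, -0.52]
contact_force: [-2.0, -0.6, 10.9]
width: 0.0383
```

Contact with the glass. Release and lift.

>>> step_arm(
  targets=[
    [[-0.7,0,0],0],
    [[-0.7,0,0],0],
    [[-0.7,0,0],0],
    [[-0.7,0,0],0],
  ],
  grip=0.35,
)

```text
clock: 23.45
position: [0.4564, 0.0114, 0.073]
ee_rot: [-0.479, -0.52, -0.479, 0.52]
contact_force: [1.0, 0.2, -0.4]
width: 0.0558
```

>>> step_arm(
  targets=[
    [[-5,0,0],0],
    [[-15,0,0],0],
    [[-30,0,0],0],
    [[-55,0,0],0],
    [[-85,0,0],0],
    [[-105,0,0],0],
    [[-105,0,0],0],
    [[-105,0,0],0],
  ],
)

```text
clock: 24.25
position: [0.4566, 0.0113, 0.1788]
ee_rot: [0.48, 0.52, 0.479, -0.52]
contact_force: [0.5, -0.4, 0.0]
width: 0.0557
```

Run:
```python
from h import *
s,r=show(); p=snap("wrist","q_w.png"); print(mv((.4405,.3740,.18)),mv((.4168,.2900,.18)))
p=snap("top","q_t.png",(190,150,320,260),5)
```

```text
t24.25 pos [456.6  11.3 178.8] F [ 0.5 -0.4  0. ] w55.7
toolaxes(cols)
 [[ 1.300e-03  9.967e-01 -8.100e-02]
 [-1.000e-04 -8.100e-02 -9.967e-01]
 [-1.000e+00  1.300e-03 -0.000e+00]]
[  -2.   -44.7 -360.2] [  -2.   -61.5 -274.6]
```

View pics/q_w.png

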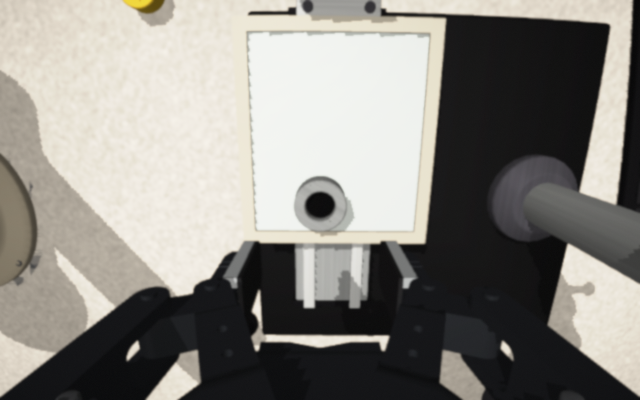

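View pics/q_t.png

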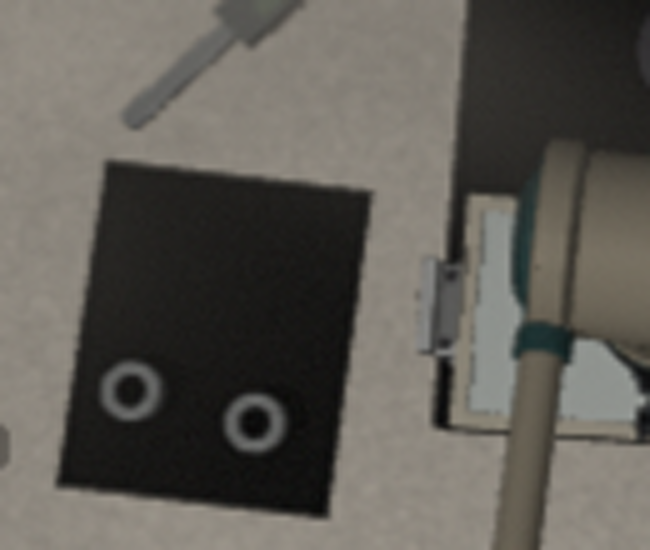

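The ring lies flat near the right end of the glass (320,203). The two remaining rings on the mat are unmoved. Next is the near one.

>>> step_arm(
  targets=[
    [[-5,-5,-15],0],
    [[-5,-12,-45],0],
    [[-5,-20,-80],0],
    [[-5,-28,-115],0],
    [[-5,-36,-150],0],
    [[-5,-44,-185],0],
    [[10,-52,-220],0],
    [[35,-58,-250],0],
    [[60,-61,-268],0],
    [[85,-61.5,-275],0],
    [[100,-61.5,-275],0],
    [[110,-61.5,-275],0],
    [[110,-61.5,-275],0],
    [[110,-61.5,-275],0],
  ],
  grip=0.15,
)

```text
clock: 25.75
position: [0.4176, 0.2902, 0.0683]
ee_rot: [-0.479, -0.52, -0.479, 0.52]
contact_force: [1.4, -0.0, 0.9]
width: 0.0723
```

Run:
```python
from h import *
s,r=show(); p=snap("wrist","r_w.png"); print(mv((.4166,.2905,-.031)), w2px(p,[(.4166,.2905,.021),(.4395,.3755,.021)]))
```

```text
t25.75 pos [417.6 290.2  68.3] F [ 1.4 -0.   0.9] w72.3
toolaxes(cols)
 [[-1.000e-04  9.967e-01 -8.140e-02]
 [ 0.000e+00 -8.140e-02 -9.967e-01]
 [-1.000e+00 -1.000e-04  0.000e+00]]
[99.8 -1.5  0.1] [[317.20000815 206.70787421]
 [340.86677364  82.13460463]]
```

View pics/r_w.png

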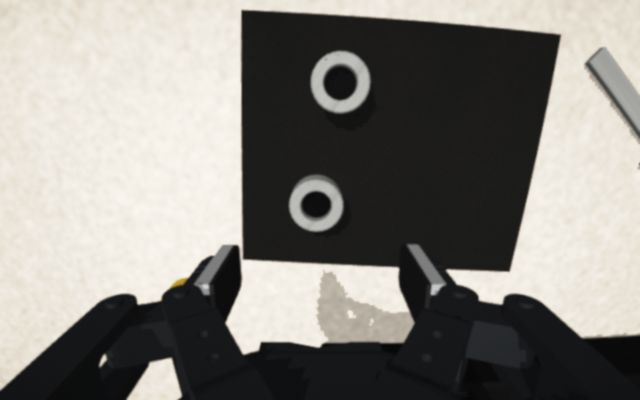

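The ring's top is at (316,204), close to the prediction. Descending and gripping.

>>> step_arm(
  targets=[
    [[15,-1,0],0],
    [[35,-1.5,-1],0],
    [[55,-1.5,-1],0],
    [[72,-1.5,-1],0],
    [[85,-1.5,-1],0],
    [[93,-1.5,-1],0],
    [[99,-1.5,-1],0],
    [[99,-1.5,-1],0],
    [[99,-1.5,-1],0],
  ],
)

```text
clock: 26.7
position: [0.4166, 0.2917, -0.0301]
ee_rot: [0.479, 0.52, 0.479, -0.519]
contact_force: [0.3, -0.4, -0.2]
width: 0.0729
```

>>> step_arm(
  targets=[
    [[0,0,0],0],
    [[0,0,0],0],
    [[0,0,0],0],
    [[0,0,0],0],
    [[0,0,0],0],
    [[0,0,0],0],
    [[0,0,0],0],
  ],
  grip=1,
)

```text
clock: 27.4
position: [0.4162, 0.2917, -0.0298]
ee_rot: [0.479, 0.52, 0.479, -0.52]
contact_force: [-2.7, -0.6, 5.0]
width: 0.0382
```

>>> step_arm(
  targets=[
    [[-10,0,0],0],
    [[-25,0,0],0],
    [[-50,0,0],0],
    [[-80,0,0],0],
    [[-120,0,0],0],
    [[-160,0,0],0],
    [[-200,0,0],0],
    [[-210,0,0],0],
    [[-210,0,0],0],
  ],
)

```text
clock: 28.3
position: [0.4169, 0.292, 0.1813]
ee_rot: [0.48, 0.521, 0.479, -0.518]
contact_force: [-0.7, 0.4, -1.9]
width: 0.0383
```

Run:
```python
from h import *
s,r=show(); p=snap("wrist","s_w.png"); print(mv((.490,.0553,.18)))
```

```text
t28.30 pos [416.9 292.  181.3] F [-0.7  0.4 -1.9] w38.3
toolaxes(cols)
 [[ 0.0039  0.9967 -0.0809]
 [ 0.0021 -0.0809 -0.9967]
 [-1.      0.0037 -0.0024]]
[ -0.7  93.2 229.2]
```

View pics/s_w.png

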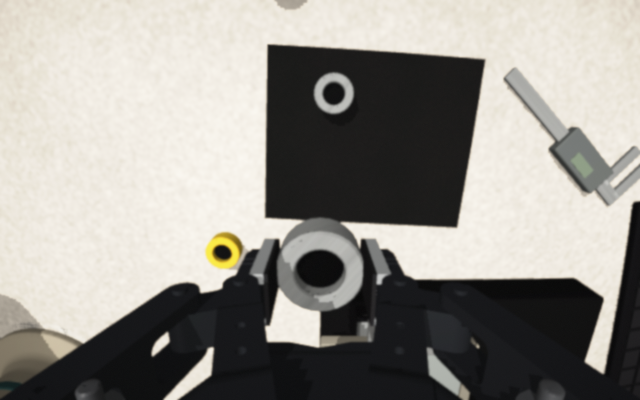

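Held; the last ring remains at (334,93). Carry to slot B.

>>> step_arm(
  targets=[
    [[-5,5,12],0],
    [[-5,16,38],0],
    [[-5,28,70],0],
    [[-5,40,100],0],
    [[-5,52,130],0],
    [[-5,64,158],0],
    [[-5,76,186],0],
    [[-5,85,208],0],
    [[-5,91,224],0],
    [[-5,93,229],0],
    [[-2,93,229],0],
    [[-2,93,229],0],
    [[-2,93,229],0],
  ],
)

```text
clock: 29.65
position: [0.4895, 0.0565, 0.1808]
ee_rot: [-0.479, -0.519, -0.48, 0.52]
contact_force: [0.3, 1.0, -1.3]
width: 0.0378
```

Run:
```python
from h import *
s,r=show(); print(mv((.490,.0553,.0787)))
```

```text
t29.65 pos [489.5  56.5 180.8] F [ 0.3  1.  -1.3] w37.8
toolaxes(cols)
 [[-1.300e-03  9.968e-01 -8.000e-02]
 [ 5.000e-04 -8.000e-02 -9.968e-01]
 [-1.000e+00 -1.300e-03 -4.000e-04]]
[102.1   0.7   1.2]
```

>>> step_arm(
  targets=[
    [[15,0,1],0],
    [[35,0,1],0],
    [[55,0,1],0],
    [[75,0,1],0],
    [[88,0,1],0],
    [[96,0,1],0],
    [[100,0,1],0],
    [[102,0,1],0],
    [[102.5,0,1],0],
    [[103,0,1],0],
    [[103,0,1],0],
    [[103,0,1],0],
  ],
)

```text
clock: 30.85
position: [0.4904, 0.0547, 0.0787]
ee_rot: [0.479, 0.52, 0.479, -0.52]
contact_force: [-0.6, -0.4, -1.1]
width: 0.0378
```

Run:
```python
from h import *
s,r=show(); p=snap("wrist","t_w.png")
```

```text
t30.85 pos [490.4  54.7  78.7] F [-0.6 -0.4 -1.1] w37.8
toolaxes(cols)
 [[ 8.000e-04  9.967e-01 -8.110e-02]
 [ 0.000e+00 -8.110e-02 -9.967e-01]
 [-1.000e+00  8.000e-04 -1.000e-04]]
```

View pics/t_w.png

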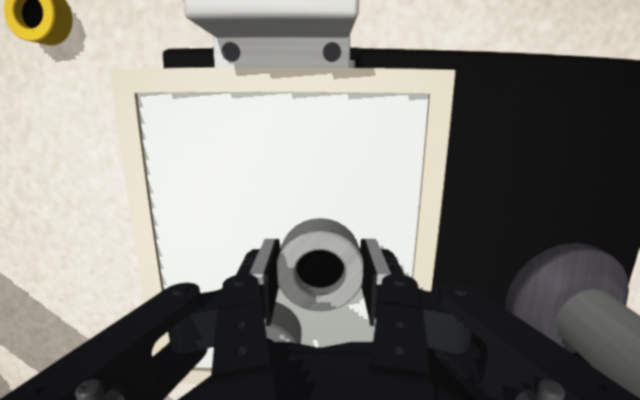

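>>> step_arm(
  targets=[
    [[0.5,0,0],0],
    [[0.8,0,0],0],
    [[1,0,0],0],
    [[1,0,0],0],
  ],
)

```text
clock: 31.3
position: [0.4903, 0.0547, 0.0781]
ee_rot: [0.48, 0.52, 0.479, -0.52]
contact_force: [-2.5, -0.1, 5.5]
width: 0.0377
```

>>> step_arm(
  targets=[
    [[-0.3,0,0],0],
    [[-0.3,0,0],0],
    [[-0.3,0,0],0],
    [[-0.3,0,0],0],
  ],
  grip=0.35,
)

```text
clock: 31.7
position: [0.4901, 0.0547, 0.0775]
ee_rot: [-0.479, -0.52, -0.479, 0.52]
contact_force: [0.3, -0.1, -0.1]
width: 0.0556
```

>>> step_arm(
  targets=[
    [[-5,0,0],0],
    [[-15,0,0],0],
    [[-30,0,0],0],
    [[-55,0,0],0],
    [[-85,0,0],0],
    [[-105,0,0],0],
    [[-105,0,0],0],
    [[-105,0,0],0],
  ],
)

```text
clock: 32.5
position: [0.4902, 0.0548, 0.1831]
ee_rot: [0.48, 0.52, 0.479, -0.519]
contact_force: [0.2, 0.2, -0.6]
width: 0.0555
```

Run:
```python
from h import *
s,r=show(); p=snap("wrist","u_w.png"); print(mv((.4395,.3755,.07)))
p=snap("top","u_t.png",(190,150,320,260),5)
```

```text
t32.50 pos [490.2  54.8 183.1] F [ 0.2  0.2 -0.6] w55.5
toolaxes(cols)
 [[ 1.300e-03  9.967e-01 -8.090e-02]
 [ 1.000e-04 -8.090e-02 -9.967e-01]
 [-1.000e+00  1.300e-03 -2.000e-04]]
[ 112.3  -75.7 -315.6]
```

View pics/u_w.png

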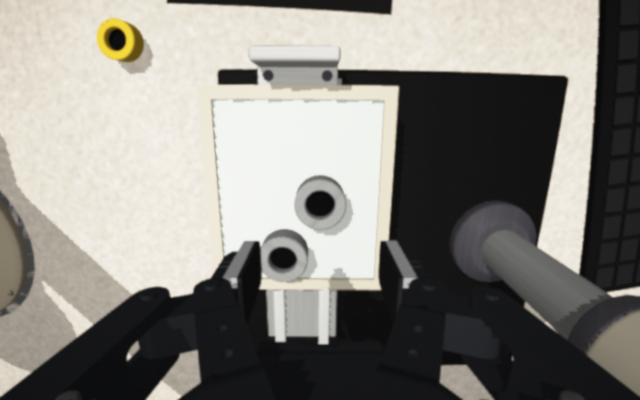

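View pics/u_t.png

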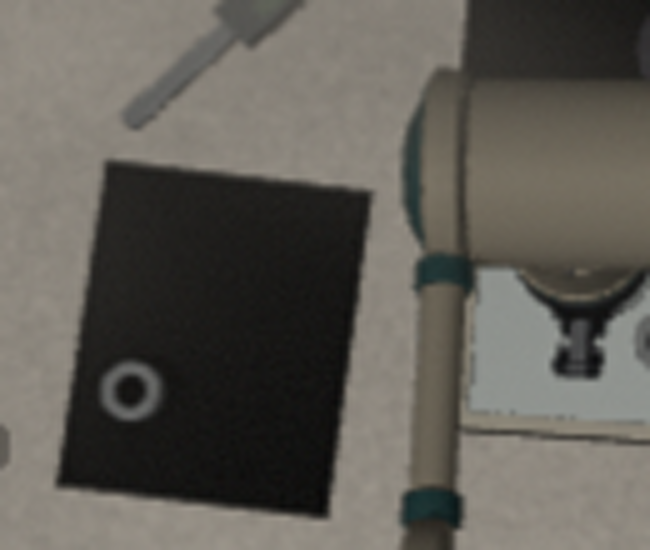

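Both placed rings lie flat and apart. The last ring is at its old place on the mat.

>>> step_arm(
  targets=[
    [[-5,-4,-15],0],
    [[-5,-11,-45],0],
    [[-5,-19,-80],0],
    [[-5,-28,-115],0],
    [[-5,-36,-150],0],
    [[-5,-45,-185],0],
    [[5,-54,-222],0],
    [[30,-62,-258],0],
    [[60,-70,-290],0],
    [[85,-74,-308],0],
    [[105,-75.5,-315],0],
    [[112,-75.5,-315],0],
    [[112,-75.5,-315],0],
    [[112,-75.5,-315],0],
  ],
  grip=0.15,
)

```text
clock: 34.0
position: [0.4408, 0.3744, 0.071]
ee_rot: [0.479, 0.52, 0.479, -0.52]
contact_force: [-0.3, -0.9, 0.5]
width: 0.0724
```

Run:
```python
from h import *
s,r=show(); p=snap("wrist","v_w.png"); print(mv((.4395,.3755,-.031)), w2px(p,[(.4395,.3755,.021)]))
```

```text
t34.00 pos [440.8 374.4  71. ] F [-0.3 -0.9  0.5] w72.4
toolaxes(cols)
 [[ 3.000e-04  9.967e-01 -8.160e-02]
 [ 0.000e+00 -8.160e-02 -9.967e-01]
 [-1.000e+00  3.000e-04 -0.000e+00]]
[102.6  -1.9  -0.7] [[316.7094235  204.57718949]]
```

View pics/v_w.png

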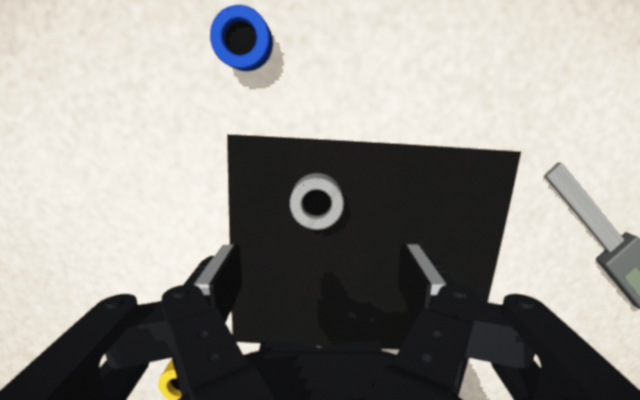

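The ring is at (316,202), where predicted.

>>> step_arm(
  targets=[
    [[15,-1,0],0],
    [[35,-1.5,-1],0],
    [[55,-1.5,-1.5],0],
    [[72,-1.5,-1.5],0],
    [[85,-1.5,-1.5],0],
    [[95,-1.5,-1.5],0],
    [[101,-1.5,-1.5],0],
    [[101,-1.5,-1.5],0],
    [[101,-1.5,-1.5],0],
  ],
)

```text
clock: 34.95
position: [0.4395, 0.3767, -0.0299]
ee_rot: [0.479, 0.52, 0.479, -0.52]
contact_force: [0.8, 0.6, 0.5]
width: 0.0724
```

>>> step_arm(
  targets=[
    [[0,0,0],0],
    [[0,0,0],0],
    [[0,0,0],0],
    [[0,0,0],0],
    [[0,0,0],0],
    [[0,0,0],0],
    [[0,0,0],0],
  ],
  grip=1,
)

```text
clock: 35.65
position: [0.4394, 0.3768, -0.0294]
ee_rot: [0.479, 0.52, 0.479, -0.519]
contact_force: [-0.7, 0.2, 5.5]
width: 0.038
```

>>> step_arm(
  targets=[
    [[-10,0,0],0],
    [[-25,0,0],0],
    [[-50,0,0],0],
    [[-80,0,0],0],
    [[-120,0,0],0],
    [[-160,0,0],0],
    [[-200,0,0],0],
    [[-215,0,0],0],
    [[-215,0,0],0],
  ],
)

```text
clock: 36.55
position: [0.4404, 0.3774, 0.188]
ee_rot: [0.48, 0.522, 0.479, -0.517]
contact_force: [0.4, -0.9, -2.3]
width: 0.0377
```

Run:
```python
from h import *
s,r=show(); p=snap("wrist","w_w.png"); print(mv((.4638,.1035,.18)))
```

```text
t36.55 pos [440.4 377.4 188. ] F [ 0.4 -0.9 -2.3] w37.7
toolaxes(cols)
 [[ 0.0055  0.9967 -0.0808]
 [ 0.0037 -0.0808 -0.9967]
 [-1.      0.0052 -0.0042]]
[  5.4  46.6 270.2]
```

View pics/w_w.png

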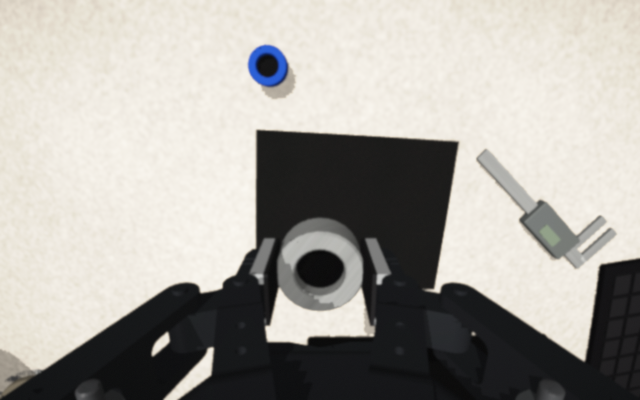

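>>> step_arm(
  targets=[
    [[0,2,12],0],
    [[0,7,38],0],
    [[0,12,70],0],
    [[0,18,105],0],
    [[0,24,140],0],
    [[0,30,175],0],
    [[0,36,210],0],
    [[0,41,240],0],
    [[0,45,260],0],
    [[0,46.5,270],0],
    [[5,46.5,270],0],
    [[5,46.5,270],0],
    [[5,46.5,270],0],
  ],
)

```text
clock: 37.9
position: [0.4629, 0.1044, 0.1789]
ee_rot: [-0.479, -0.519, -0.48, 0.52]
contact_force: [1.0, 0.5, -0.2]
width: 0.0378
```

Run:
```python
from h import *
s,r=show(); print(mv((.4638,.1035,.0786)))
p=snap("wrist","w2.png")
```

```text
t37.90 pos [462.9 104.4 178.9] F [ 1.   0.5 -0.2] w37.8
toolaxes(cols)
 [[-1.400e-03  9.968e-01 -7.990e-02]
 [ 5.000e-04 -7.990e-02 -9.968e-01]
 [-1.000e+00 -1.500e-03 -4.000e-04]]
[100.3   1.1   0.9]
```

View pics/w2.png

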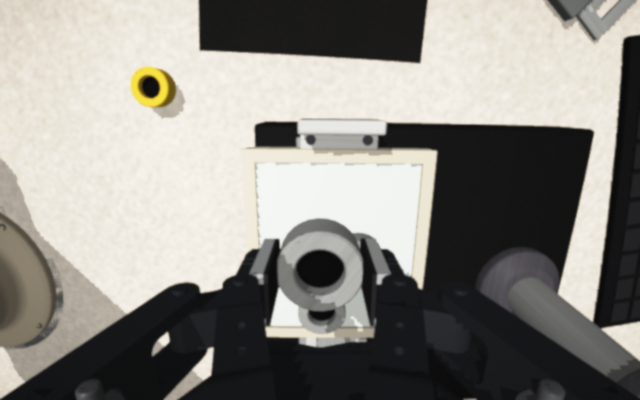

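>>> step_arm(
  targets=[
    [[15,0.5,1],0],
    [[35,0.5,1],0],
    [[55,0.5,1],0],
    [[75,0.5,1],0],
    [[87,0.5,1],0],
    [[95,0.5,1],0],
    [[98,0.5,1],0],
    [[100,0.5,1],0],
    [[100.5,0.5,1],0],
    [[101,0.5,1],0],
    [[101,0.5,1],0],
    [[101,0.5,1],0],
  ],
)

```text
clock: 39.15
position: [0.4642, 0.1025, 0.0789]
ee_rot: [0.479, 0.52, 0.479, -0.52]
contact_force: [0.3, 0.4, -0.5]
width: 0.0378
```

>>> step_arm(
  targets=[
    [[0.5,0,0],0],
    [[0.5,0,0],0],
    [[0.5,0,0],0],
  ],
)

```text
clock: 39.45
position: [0.4642, 0.1025, 0.0785]
ee_rot: [0.479, 0.52, 0.479, -0.52]
contact_force: [-0.6, -0.9, 4.4]
width: 0.038
```

>>> step_arm(
  targets=[
    [[0,0,0],0],
    [[0,0,0],0],
    [[0,0,0],0],
    [[0,0,0],0],
  ],
  grip=0.35,
)

```text
clock: 39.85
position: [0.4638, 0.1025, 0.078]
ee_rot: [-0.479, -0.52, -0.479, 0.52]
contact_force: [0.0, 0.2, 0.0]
width: 0.0553
```

>>> step_arm(
  targets=[
    [[-5,0,0],0],
    [[-15,0,0],0],
    [[-30,0,0],0],
    [[-55,0,0],0],
    [[-85,0,0],0],
    [[-105,0,0],0],
    [[-105,0,0],0],
    [[-105,0,0],0],
  ],
)

```text
clock: 40.65
position: [0.4639, 0.1025, 0.1836]
ee_rot: [0.48, 0.52, 0.479, -0.52]
contact_force: [-0.7, 0.1, -0.7]
width: 0.0553
```

>>> step_arm(
  targets=[
    [[0,0,-20],0],
    [[0,5,-50],0],
    [[0,10,-80],0],
    [[0,18,-100],0],
    [[0,20,-104],0],
    [[0,20,-104],0],
  ],
  grip=1,
)

```text
clock: 41.25
position: [0.4915, 0.2045, 0.1818]
ee_rot: [-0.479, -0.519, -0.48, 0.521]
contact_force: [-0.7, 0.1, 0.2]
width: -0.0002
```

Run:
```python
from h import *
s,r=show(); print(mv((.485,.195,.09)))
p=snap("wrist","x_w.png"); q=snap("top","x_t.png",(230,130,350,250),5); snap("scene","x_s.png",(280,170,400,260),6)
O=np.array([.475,.0565,.108]); X=np.array([.9967,-.0815,0]);Y=np.array([.0815,.9967,0])
print(w2px(p,[O+.108*Y+[0,0,.03],O+.103*Y+.03*X+[0,0,.03],O+.103*Y-.03*X+[0,0,.03]]))
```

```text
t41.25 pos [491.5 204.5 181.8] F [-0.7  0.1  0.2] w-0.2
toolaxes(cols)
 [[-0.0027  0.9968 -0.0798]
 [-0.0011 -0.0798 -0.9968]
 [-1.     -0.0026  0.0013]]
[91.8 -5.5  9.9]
[[312.86386695 259.85787775]
 [352.27031675 265.87767035]
 [273.56714187 265.63769588]]
```

View pics/x_w.png

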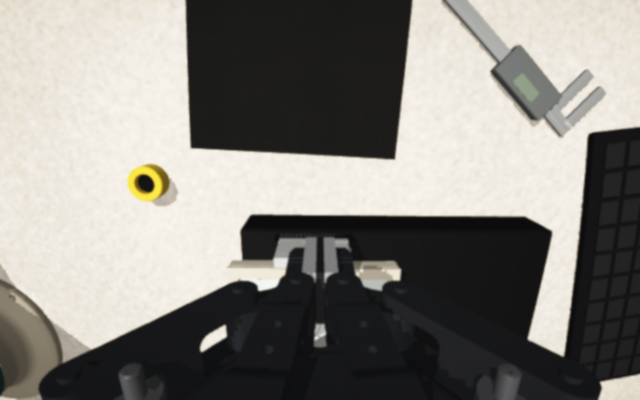

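View pics/x_s.png

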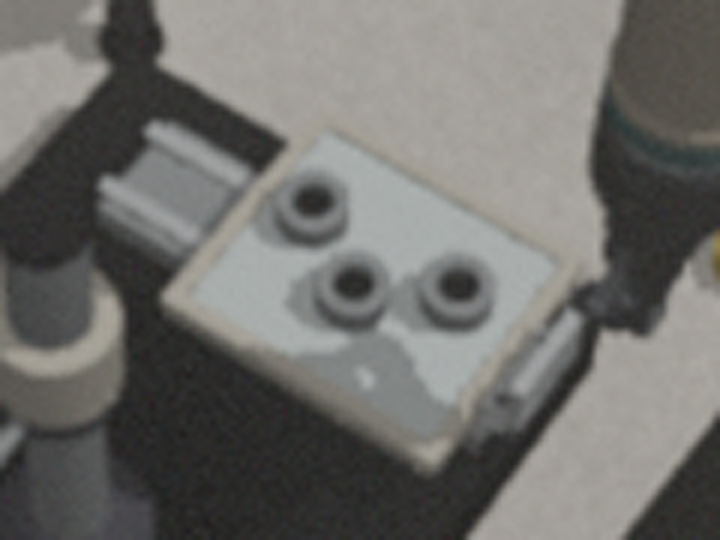

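View pics/x_t.png

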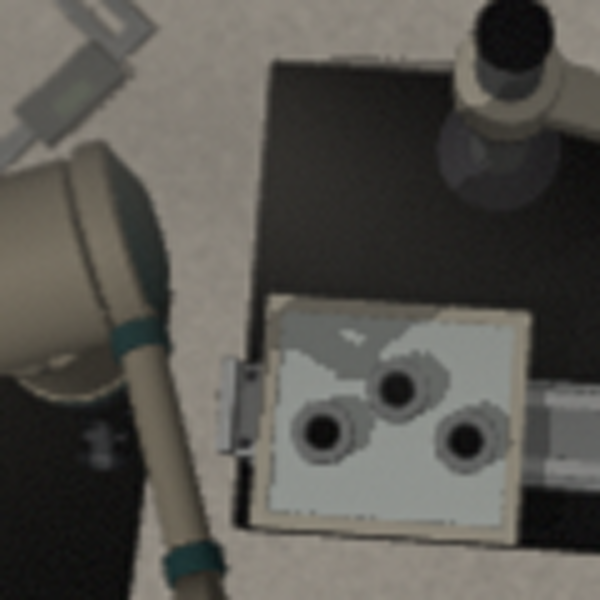

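All three rings lie flat and separate on the glass. Closed fingers are behind the push plate. I go down outside the plate, then push.

>>> step_arm(
  targets=[
    [[15,-4.5,7],0],
    [[40,-4.5,7],0],
    [[70,-4.5,7],0],
    [[92,-4.5,7],0],
    [[103,-4.5,7],0],
    [[103,-4.5,7],0],
    [[103,-4.5,7],0],
  ],
)

```text
clock: 42.1
position: [0.4879, 0.1978, 0.0809]
ee_rot: [0.479, 0.52, 0.479, -0.52]
contact_force: [0.4, -0.1, -0.5]
width: 0.0001
```

Run:
```python
from h import *
s,r=show(); p=snap("wrist","y_w.png"); snap("scene","y_s.png",(330,190,410,250),8)
```

```text
t42.10 pos [487.9 197.8  80.9] F [ 0.4 -0.1 -0.5] w0.1
toolaxes(cols)
 [[ 1.300e-03  9.967e-01 -8.150e-02]
 [ 4.000e-04 -8.150e-02 -9.967e-01]
 [-1.000e+00  1.300e-03 -5.000e-04]]
```

View pics/y_s.png

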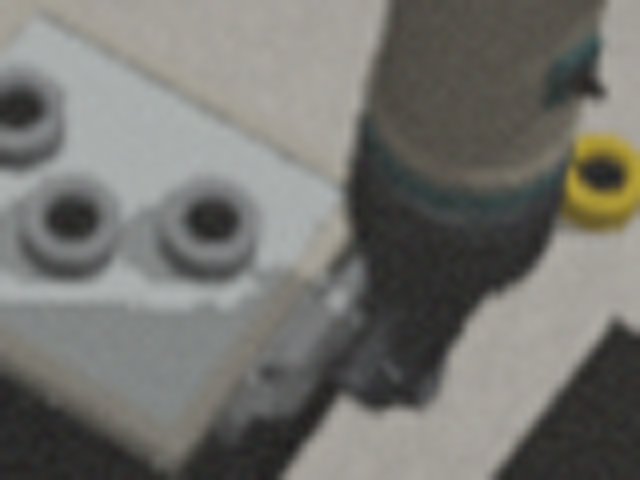

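View pics/y_w.png

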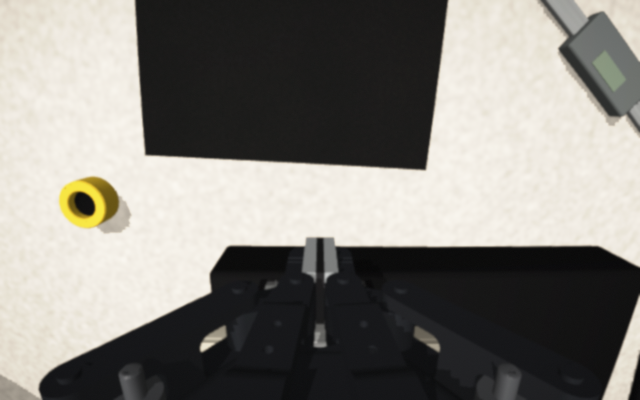

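>>> step_arm(
  targets=[
    [[0,0,5],0],
    [[0,0,10],0],
    [[0,0,14],0],
    [[0,0,17],0],
    [[0,0,19],0],
    [[0,0,21],0],
    [[0,0,23],0],
    [[0,0,25],0],
    [[0,0,27],0],
    [[0,0,29],0],
    [[0,0,29],0],
  ],
)

```text
clock: 43.3
position: [0.4851, 0.1715, 0.0801]
ee_rot: [0.478, 0.522, 0.48, -0.519]
contact_force: [-0.1, 7.2, -0.6]
width: 0.0
```

Contact at about 7 N. Pushing on slowly.

>>> step_arm(
  targets=[
    [[0,0,2],0],
    [[0,0,4],0],
    [[0,0,6],0],
    [[0,0,8],0],
    [[0,0,10],0],
    [[0,0,12],0],
    [[0,0,14],0],
    [[0,0,16],0],
    [[0,0,18],0],
    [[0,0,20],0],
    [[0,0,22],0],
    [[0,0,24],0],
    [[0,0,26],0],
    [[0,0,28],0],
    [[0,0,30],0],
    [[0,0,32],0],
  ],
)

```text
clock: 44.9
position: [0.4823, 0.1401, 0.0801]
ee_rot: [0.478, 0.522, 0.48, -0.519]
contact_force: [-0.9, 9.0, -0.1]
width: 0.0001
```

Run:
```python
from h import *
s,r=show(); q=snap("top","z_t.png",(230,130,390,250),5); snap("scene","z_s.png",(280,170,400,260),6)
```

```text
t44.90 pos [482.3 140.1  80.1] F [-0.9  9.  -0.1] w0.1
toolaxes(cols)
 [[ 2.000e-04  9.966e-01 -8.240e-02]
 [ 5.600e-03 -8.240e-02 -9.966e-01]
 [-1.000e+00 -3.000e-04 -5.600e-03]]
```

View pics/z_t.png

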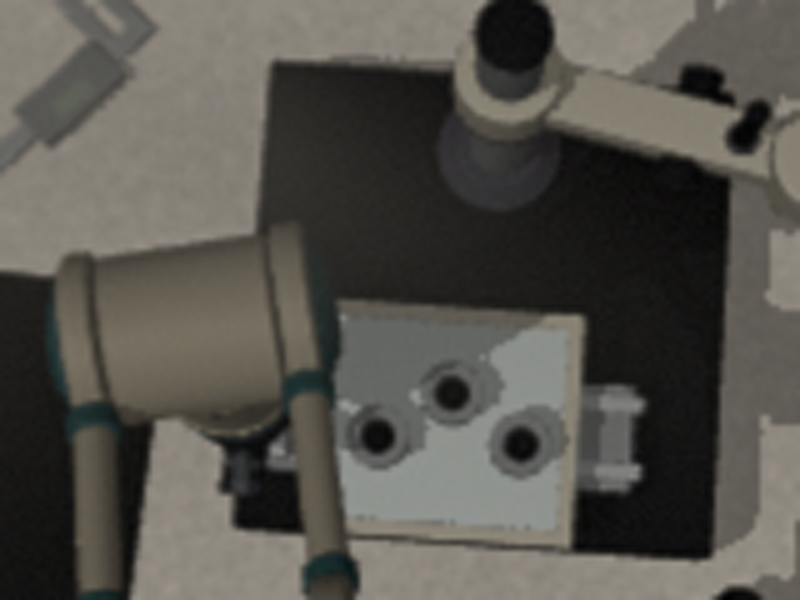

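View pics/z_s.png

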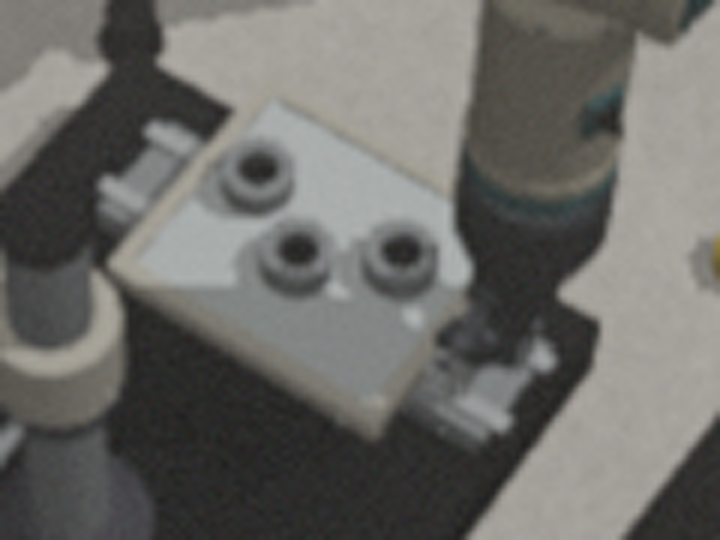

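The stage moved about 34 mm with the rings in place; force is 9 N. Continuing.

>>> step_arm(
  targets=[
    [[0,0,2],0],
    [[0,0,4],0],
    [[0,0,6],0],
    [[0,0,8],0],
    [[0,0,10],0],
    [[0,0,12],0],
    [[0,0,14],0],
    [[0,0,15.5],0],
    [[0,0,17],0],
    [[0,0,18],0],
  ],
)

```text
clock: 46.0
position: [0.4807, 0.122, 0.0801]
ee_rot: [0.478, 0.522, 0.48, -0.519]
contact_force: [-0.2, 8.2, -0.4]
width: -0.0
```

>>> step_arm(
  targets=[
    [[0,0,1],0],
    [[0,0,2],0],
    [[0,0,2],0],
  ],
)

```text
clock: 46.3
position: [0.4805, 0.1199, 0.0801]
ee_rot: [0.478, 0.521, 0.48, -0.519]
contact_force: [-1.1, 7.5, -0.7]
width: -0.0002
```

>>> step_arm(
  targets=[
    [[0,0,1],0],
    [[0,0,2],0],
    [[0,0,2],0],
  ],
)

```text
clock: 46.6
position: [0.4803, 0.1179, 0.0801]
ee_rot: [0.478, 0.521, 0.48, -0.519]
contact_force: [-0.6, 7.9, -0.1]
width: -0.0001
```

>>> step_arm(
  targets=[
    [[0,0,1],0],
    [[0,0,2],0],
    [[0,0,2],0],
  ],
)

```text
clock: 46.9
position: [0.4803, 0.1175, 0.0802]
ee_rot: [0.477, 0.523, 0.481, -0.518]
contact_force: [0.0, 11.7, -1.2]
width: -0.0
```

>>> step_arm(
  targets=[
    [[0,0,1],0],
    [[0,0,2],0],
    [[0,0,2],0],
  ],
)

```text
clock: 47.2
position: [0.4803, 0.1176, 0.0802]
ee_rot: [0.475, 0.524, 0.481, -0.518]
contact_force: [-0.4, 18.1, -0.5]
width: -0.0001
```

The force rises to 18 N with no further motion, so the stop is reached. Backing off.

>>> step_arm(
  targets=[
    [[0,0,-2],0],
    [[0,0,-5],0],
    [[0,0,-10],0],
    [[0,0,-20],0],
    [[0,0,-30],0],
    [[-20,0,-40],0],
    [[-60,0,-40],0],
    [[-110,0,-40],0],
    [[-160,0,-40],0],
    [[-210,0,-40],0],
    [[-260,0,-40],0],
    [[-300,0,-40],0],
    [[-320,0,-40],0],
    [[-320,0,-40],0],
  ],
)

```text
clock: 48.6
position: [0.4847, 0.1518, 0.4035]
ee_rot: [0.481, 0.522, 0.478, -0.518]
contact_force: [0.2, -0.4, 0.5]
width: 0.0
```

Run:
```python
from h import *
s,r=show(); print(s["qpos"].round(2)); p=snap("wrist","aa_w.png"); q=snap("top","aa_t.png",(230,130,390,250),5); snap("scene","aa_s.png",(240,150,400,270),5)
```

```text
t48.60 pos [484.7 151.8 403.5] F [ 0.2 -0.4  0.5] w0.0
toolaxes(cols)
 [[ 0.0071  0.9967 -0.0806]
 [ 0.0012 -0.0806 -0.9967]
 [-1.      0.007  -0.0018]]
[ 0.17  0.12  1.21 -0.    1.81  0.25]
```

View pics/aa_t.png

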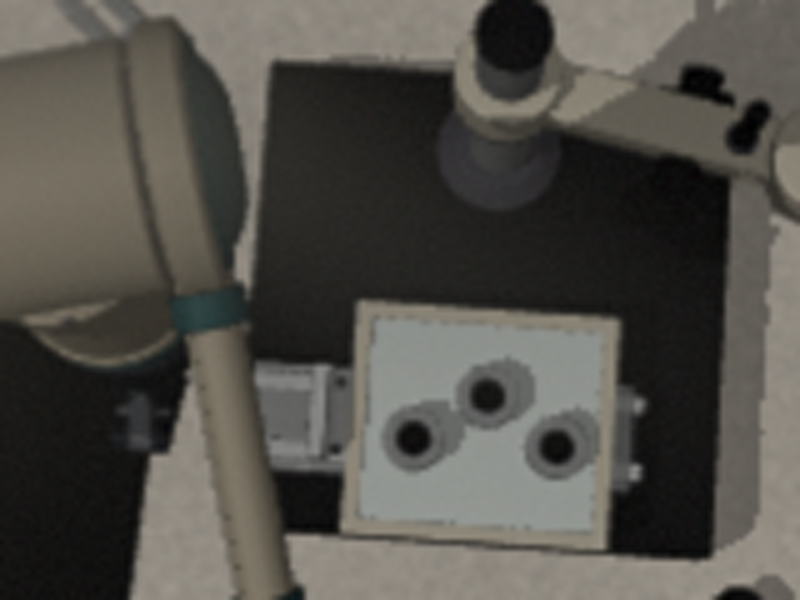

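View pics/aa_s.png

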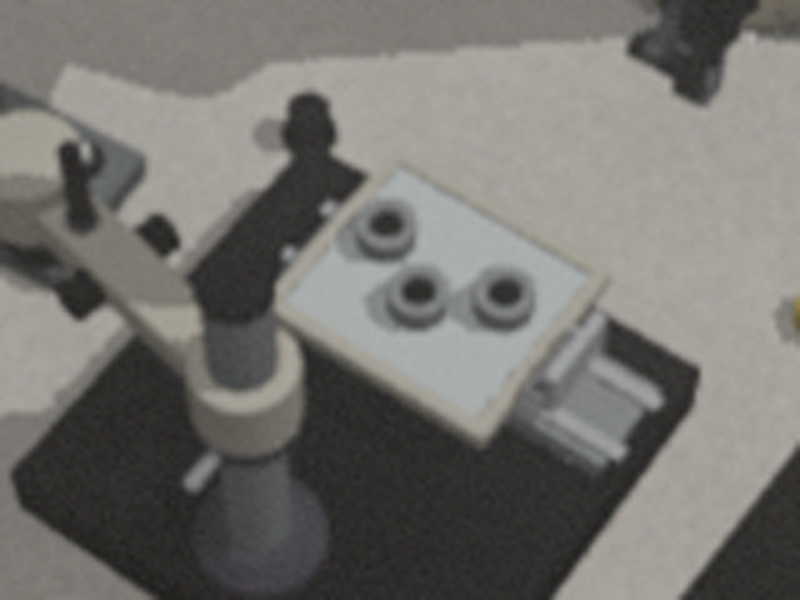

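View pics/aa_w.png

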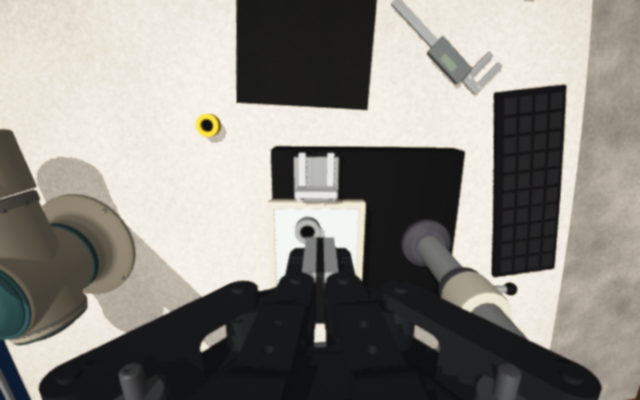

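>>> step_arm(
  targets=[
    [[0,3,12],0],
    [[0,10,38],0],
    [[0,18,68],2],
    [[0,27,102],4],
    [[0,36,136],6],
    [[0,45,170],8],
    [[0,54,204],9.7],
    [[0,65,240],9.7],
    [[0,82,262],9.7],
    [[0,105,275],9.7],
    [[0,130,284],9.7],
    [[0,150,288],9.7],
    [[0,160,290],9.7],
    [[0,160,290],9.7],
    [[0,160,290],9.7],
    [[0,160,290],9.7],
  ],
  grip=0.4,
)

```text
clock: 50.35
position: [0.6184, -0.1505, 0.4006]
ee_rot: [-0.434, -0.558, -0.434, 0.558]
contact_force: [0.2, 0.2, -0.1]
width: 0.0513
```

Run:
```python
from h import *
s,r=show(); p=snap("wrist","bb_w.png")
piv=np.array([.6575,-.0185]); 
for th in (1.30,1.34,1.38,1.42):
    a=np.pi-.0815+th; h=piv+.14*np.array([np.cos(a),np.sin(a)]); print(th,h.round(4),w2px(p,[(*h,.335)]).round(1))
q=manip.get_image("top"); l=(np.array([(358,300),(621,318),(608,550),(342,530)],float)+.5)/5-.5+np.array((230,130))
print("stage",(px2w(q,l,.111).mean(0)*1000).round(1))
```

```text
t50.35 pos [ 618.4 -150.5  400.6] F [ 0.2  0.2 -0.1] w51.3
toolaxes(cols)
 [[-1.000e-04  9.689e-01 -2.475e-01]
 [ 0.000e+00 -2.475e-01 -9.689e-01]
 [-1.000e+00 -1.000e-04  0.000e+00]]
1.3 [ 0.6092 -0.1499] [[307.5 202.3]]
1.34 [ 0.6145 -0.1517] [[314.6 202.8]]
1.38 [ 0.6198 -0.1533] [[321.7 203.1]]
1.42 [ 0.6253 -0.1547] [[328.8 203.1]]
stage [469.6  -2.6 111. ]
```

View pics/bb_w.png

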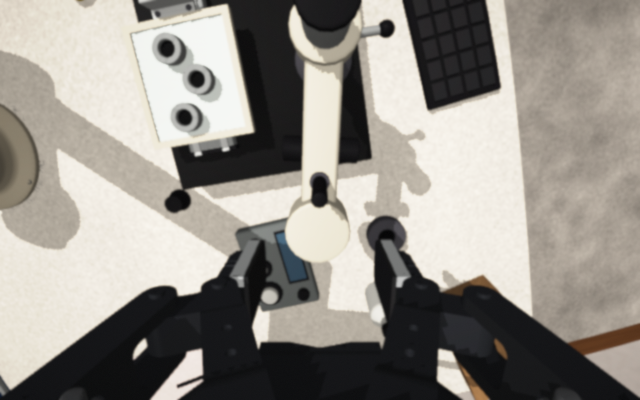

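The handle top at (320,199) fits θ≈1.37, nearly centred. The stage reads (469.6,-2.6), matching the home estimate. Descend and cage the rod.

>>> step_arm(
  targets=[
    [[15,1,3],0],
    [[35,1,3],0],
    [[60,1,3],0],
    [[85,1,3],0],
    [[108,1,3],0],
    [[122,1,3],0],
    [[130,1,3],0],
    [[130,1,3],0],
    [[130,1,3],0],
  ],
)

```text
clock: 51.35
position: [0.6199, -0.1541, 0.2711]
ee_rot: [0.434, 0.559, 0.433, -0.558]
contact_force: [0.1, 0.3, 0.7]
width: 0.0511
```

>>> step_arm(
  targets=[
    [[0,0,0],0],
    [[0,0,0],0],
    [[0,0,0],0],
    [[0,0,0],0],
    [[0,0,0],0],
  ],
  grip=0.77,
  grip_force=20,
)

```text
clock: 51.85
position: [0.6197, -0.1541, 0.2702]
ee_rot: [0.434, 0.559, 0.434, -0.558]
contact_force: [0.2, -0.0, -0.3]
width: 0.0196
```

Run:
```python
from h import *
s,r=show(); p=snap("wrist","cc_w.png")
piv=np.array([657.5,-18.5]); v=s["position"][:2]*1000-piv; print(np.linalg.norm(v), "theta", np.arctan2(v[1],v[0])%(2*np.pi)-np.pi+.0815)
n=np.array([[r[0,1],r[1,1]],[r[0,2],r[1,2]]])
for k in range(1,16):
    a=-np.deg2rad(2.5*k); c,si=np.cos(a),np.sin(a)
    print(k,(n@(np.array([c*v[0]-si*v[1],si*v[0]+c*v[1]])-v)).round(1).tolist(),2.5*k)
```

```text
t51.85 pos [ 619.7 -154.1  270.2] F [ 0.2 -0.  -0.3] w19.6
toolaxes(cols)
 [[ 2.000e-04  9.688e-01 -2.478e-01]
 [ 0.000e+00 -2.478e-01 -9.688e-01]
 [-1.000e+00  2.000e-04 -1.000e-04]]
140.7726466913311 theta 1.3801798434943089
1 [-6.1, -0.3] 2.5
2 [-12.3, -0.8] 5.0
3 [-18.3, -1.6] 7.5
4 [-24.4, -2.7] 10.0
5 [-30.4, -4.0] 12.5
6 [-36.3, -5.6] 15.0
7 [-42.2, -7.4] 17.5
8 [-48.0, -9.5] 20.0
9 [-53.6, -11.9] 22.5
10 [-59.2, -14.5] 25.0
11 [-64.6, -17.3] 27.5
12 [-70.0, -20.4] 30.0
13 [-75.1, -23.7] 32.5
14 [-80.2, -27.2] 35.0
15 [-85.0, -30.9] 37.5
```

View pics/cc_w.png

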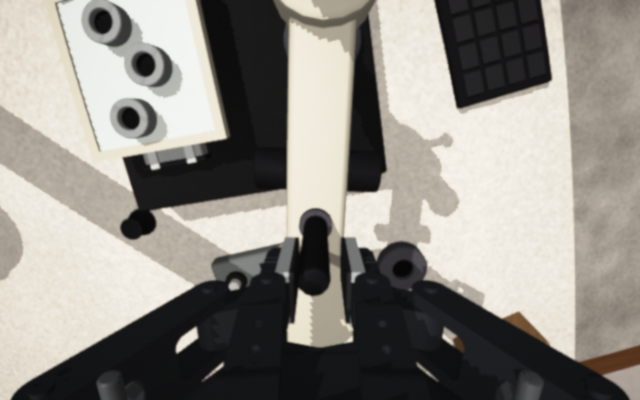

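The rod is caged at (315,255). Swinging back, first part.

>>> step_arm(
  targets=[
    [[0,-3,-0.1],1.2],
    [[0,-6.1,-0.3],2.5],
    [[0,-12.3,-0.8],5],
    [[0,-18.3,-1.6],7.5],
    [[0,-24.4,-2.7],10],
    [[0,-30.4,-4],12.5],
    [[0,-36.3,-5.6],15],
    [[0,-42.2,-7.4],17.5],
    [[0,-48,-9.5],20],
    [[0,-53.6,-11.9],22.5],
    [[0,-59.2,-14.5],25],
    [[0,-64.6,-17.3],27.5],
    [[0,-70,-20.4],30],
    [[0,-75.1,-23.7],32.5],
    [[0,-80.2,-27.2],35],
    [[0,-85,-30.9],37.5],
    [[0,-85,-30.9],37.5],
  ],
)

```text
clock: 53.6
position: [0.5443, -0.1026, 0.2702]
ee_rot: [-0.231, -0.668, -0.231, 0.668]
contact_force: [-0.0, -0.5, -0.5]
width: 0.02
```

>>> step_arm(
  targets=[
    [[0,-6.1,-0.3],2.5],
    [[0,-12.3,-0.8],5],
    [[0,-18.3,-1.6],7.5],
    [[0,-24.4,-2.7],10],
    [[0,-30.4,-4],12.5],
    [[0,-36.3,-5.6],15],
    [[0,-42.2,-7.4],17.5],
    [[0,-48,-9.5],20],
    [[0,-53.6,-11.9],22.5],
    [[0,-59.2,-14.5],25],
    [[0,-64.6,-17.3],27.5],
    [[0,-70,-20.4],30],
    [[0,-75.1,-23.7],32.5],
    [[0,-75.1,-23.7],32.5],
  ],
)

```text
clock: 55.0
position: [0.5169, -0.029, 0.2702]
ee_rot: [-0.035, -0.706, -0.035, 0.706]
contact_force: [-0.0, -0.1, 0.1]
width: 0.0196
```

Run:
```python
from h import *
s,r=show(); p=snap("wrist","dd_w.png"); snap("top","dd_t.png",(290,110,400,250),4)
piv=np.array([657.5,-18.5]); v=s["position"][:2]*1000-piv; print(np.linalg.norm(v), "theta", np.arctan2(v[1],v[0])%(2*np.pi)-np.pi+.0815)
```

```text
t55.00 pos [516.9 -29.  270.2] F [-0.  -0.1  0.1] w19.6
toolaxes(cols)
 [[-1.00e-04  9.96e-02 -9.95e-01]
 [ 4.00e-04 -9.95e-01 -9.96e-02]
 [-1.00e+00 -4.00e-04  1.00e-04]]
140.99330263184896 theta 0.1558302458951778
```

View pics/dd_w.png

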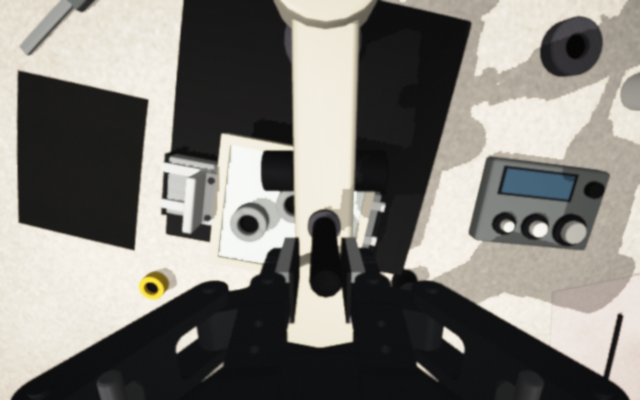

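Nearly there (about 0.14 rad left). Closing in gently until the force rises.

>>> step_arm(
  targets=[
    [[0,-3,-0.1],1.2],
    [[0,-6.1,-0.3],2.5],
    [[0,-9,-0.5],3.7],
    [[0,-12.3,-0.8],5],
    [[0,-15,-1.2],6.2],
    [[0,-16,-1.3],6.6],
    [[0,-16,-1.3],6.6],
  ],
)

```text
clock: 55.8
position: [0.5169, -0.0128, 0.2702]
ee_rot: [-0.006, 0.707, -0.006, -0.707]
contact_force: [0.3, -1.1, 0.9]
width: 0.02
```

>>> step_arm(
  targets=[
    [[0,-1,0],0.4],
    [[0,-2,0],0.8],
    [[0,-2,0],0.8],
  ],
)

```text
clock: 56.1
position: [0.5169, -0.0112, 0.2701]
ee_rot: [-0.011, 0.707, -0.011, -0.707]
contact_force: [-0.5, -1.5, 0.9]
width: 0.0198
```

>>> step_arm(
  targets=[
    [[0,-1,0],0.4],
    [[0,-2,0],0.8],
    [[0,-2,0],0.8],
  ],
)

```text
clock: 56.4
position: [0.517, -0.0091, 0.2701]
ee_rot: [-0.016, 0.707, -0.016, -0.707]
contact_force: [-0.4, -1.4, 2.2]
width: 0.0197
```

>>> step_arm(
  targets=[
    [[0,-1,0],0.4],
    [[0,-2,0],0.8],
    [[0,-2,0],0.8],
  ],
)

```text
clock: 56.7
position: [0.5172, -0.0071, 0.2701]
ee_rot: [-0.021, 0.707, -0.021, -0.707]
contact_force: [0.3, -2.2, 0.3]
width: 0.0199
```

>>> step_arm(
  targets=[
    [[0,-1,0],0.4],
    [[0,-2,0],0.8],
    [[0,-2,0],0.8],
  ],
)

```text
clock: 57.0
position: [0.5173, -0.0051, 0.2701]
ee_rot: [-0.026, 0.707, -0.025, -0.707]
contact_force: [0.1, -1.6, 0.4]
width: 0.0197
```

>>> step_arm(
  targets=[
    [[0,-1,0],0],
    [[0,-2,0],0],
    [[0,-2,0],0],
  ],
)

```text
clock: 57.3
position: [0.5173, -0.0031, 0.2701]
ee_rot: [-0.026, 0.707, -0.025, -0.707]
contact_force: [0.8, -1.3, 1.6]
width: 0.0196
```

>>> step_arm(
  targets=[
    [[0,-1,0],0],
    [[0,-2,0],0],
    [[0,-2,0],0],
  ],
)

```text
clock: 57.6
position: [0.5174, -0.0028, 0.2701]
ee_rot: [0.025, -0.707, 0.027, 0.707]
contact_force: [0.2, -5.9, 0.3]
width: 0.0196
```

The force jumps to 5.9 N with the motion stalled, so the stop is met. Relax, open, lift and check.

>>> step_arm(
  targets=[
    [[0,2,0],0],
    [[0,4,0],0],
    [[0,4,0],0],
  ],
)

```text
clock: 57.9
position: [0.5168, -0.0048, 0.2698]
ee_rot: [0.026, -0.706, 0.025, 0.707]
contact_force: [-0.2, 0.5, 0.3]
width: 0.0191
```

>>> step_arm(
  targets=[
    [[0,0,0],0],
    [[0,0,0],0],
    [[0,0,0],0],
  ],
  grip=0.4,
)

```text
clock: 58.2
position: [0.5171, -0.0051, 0.2701]
ee_rot: [0.026, -0.707, 0.025, 0.707]
contact_force: [-0.9, -0.2, 0.1]
width: 0.0513
```

>>> step_arm(
  targets=[
    [[-15,0,0],0],
    [[-40,0,0],0],
    [[-70,0,0],0],
    [[-100,0,0],0],
    [[-120,0,0],0],
    [[-130,0,0],0],
    [[-130,0,0],0],
    [[-130,0,0],0],
  ],
)

```text
clock: 59.0
position: [0.5168, -0.0053, 0.3991]
ee_rot: [0.026, -0.706, 0.025, 0.707]
contact_force: [-0.0, -0.1, -0.5]
width: 0.0512
```

Run:
```python
from h import *
s,r=show(); p=snap("wrist","ee_w.png"); snap("top","ee_t.png",(260,110,400,250),4)
piv=np.array([.6575,-.0185]); 
for th in (-.03,0,.03,.06):
    a=np.pi-.0815+th; u=np.array([np.cos(a),np.sin(a)]); print(th,w2px(p,[(*(piv+.14*u),.335),(*(piv+.19*u),.28)]).round(1).tolist())
print(mv((.461,-.290,.40)), s["qpos"].round(2))
```

```text
t59.00 pos [516.8  -5.3 399.1] F [-0.  -0.1 -0.5] w51.2
toolaxes(cols)
 [[-1.700e-03 -7.220e-02 -9.974e-01]
 [ 4.000e-04 -9.974e-01  7.220e-02]
 [-1.000e+00 -3.000e-04  1.700e-03]]
-0.03 [[318.7, 197.8], [317.0, 231.5]]
0 [[324.1, 197.9], [322.8, 231.7]]
0.03 [[329.5, 197.9], [328.5, 231.6]]
0.06 [[334.9, 197.7], [334.3, 231.4]]
[ -1.4 288.   34.9] [-0.14  0.14  1.19  0.    1.81  1.5 ]
```

View pics/ee_w.png

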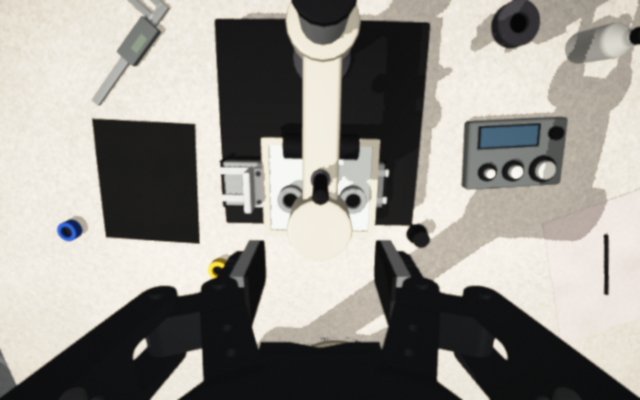

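View pics/ee_t.png

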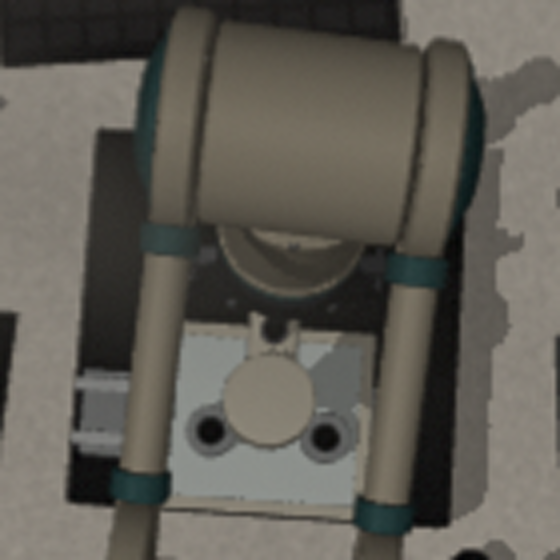

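The arm is at its stop (handle top (320,198), head (320,230), as predicted for θ≈0). The rings show beside the head on the glass. Now over to the keys.

>>> step_arm(
  targets=[
    [[0,15,1],0],
    [[0,45,4],0],
    [[0,80,8],0],
    [[0,115,11],0],
    [[0,150,14],0],
    [[0,185,18],0],
    [[20,220,21],0],
    [[50,255,24],0],
    [[85,285,27],0],
    [[120,308,30],0],
    [[155,325,32],0],
    [[190,333,32],0],
    [[220,333,32],0],
    [[240,333,32],0],
    [[249,333,32],0],
    [[249,333,32],0],
    [[249,333,32],0],
  ],
  grip=1,
)

```text
clock: 60.8
position: [0.4615, -0.3359, 0.1519]
ee_rot: [-0.025, 0.707, -0.026, -0.706]
contact_force: [0.4, 0.9, 0.8]
width: 0.0001
```

Run:
```python
from h import *
s,r=show(); p=snap("wrist","ff_w.png"); print(s["qpos"].round(2))
print(w2px(p,[(.4605,-.290,.046),(.460,-.3345,.046),(.4595,-.388,.046)]))
```

```text
t60.80 pos [ 461.5 -335.9  151.9] F [0.4 0.9 0.8] w0.1
toolaxes(cols)
 [[ 0.001  -0.0723 -0.9974]
 [-0.0011 -0.9974  0.0723]
 [-1.      0.001  -0.0011]]
[-0.75  0.3   1.59 -0.    1.26  0.89]
[[271.26110071 191.65928247]
 [320.03825778 188.7356376 ]
 [378.95010087 185.12819808]]
```

View pics/ff_w.png

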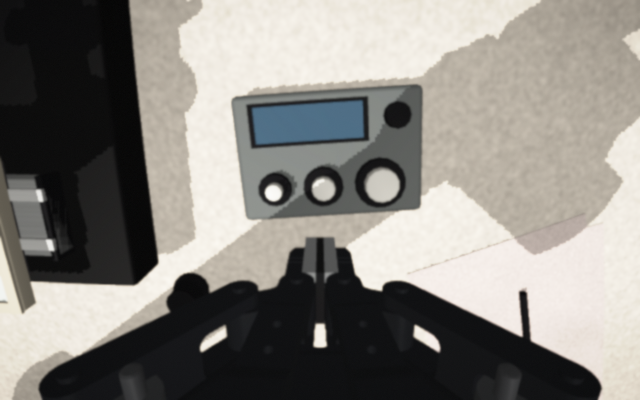

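Keys at about (272,190), (322,187) and (381,183), within 2 px of the predictions. Move over the light key.

>>> step_arm(
  targets=[
    [[0,-8,0.5],0],
    [[0,-20,1.2],0],
    [[0,-32,2],0],
    [[10,-41,2.5],0],
    [[35,-45,2.7],0],
    [[65,-45,2.7],0],
    [[90,-45,2.7],0],
    [[105,-45,2.7],0],
    [[105,-45,2.7],0],
    [[105,-45,2.7],0],
  ],
)

```text
clock: 61.85
position: [0.4618, -0.2895, 0.046]
ee_rot: [0.026, -0.707, 0.025, 0.707]
contact_force: [-0.0, -0.1, -0.5]
width: -0.0
```

Run:
```python
from h import *
s,r=show(); p=snap("wrist","gg_w.png")
print(w2px(p,[(.462,-.2908,.046),(.4615,-.336,.046),(.4612,-.3897,.046)]))
for x in (-.033,-.037): print(w2px(p,[s["position"]+r@np.array([x,0,-.011]),s["position"]+r@np.array([x,0,0])]))
```

```text
t61.85 pos [ 461.8 -289.5   46. ] F [-0.  -0.1 -0.5] w-0.0
toolaxes(cols)
 [[-4.000e-04 -7.170e-02 -9.974e-01]
 [ 4.000e-04 -9.974e-01  7.170e-02]
 [-1.000e+00 -4.000e-04  4.000e-04]]
[[324.69390002 228.72361843]
 [401.18357164 224.28298433]
 [490.77627145 218.35823729]]
[[323.04005274 232.55968356]
 [322.97531778 253.38238629]]
[[323.12029495 235.70850964]
 [323.05209157 256.9773774 ]]
```

View pics/gg_w.png

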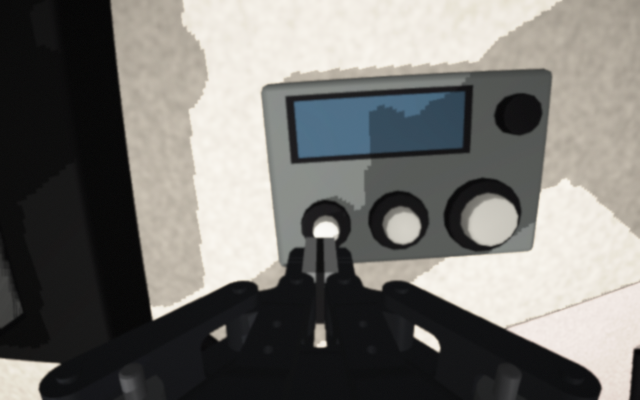

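The light key (325,228) is right below the fingertips. Descend carefully until the force reads.

>>> step_arm(
  targets=[
    [[6,1,0],0],
    [[14,1,0],0],
    [[22,1,0],0],
    [[28,1,0],0],
    [[30,1,0],0],
    [[30,1,0],0],
  ],
)

```text
clock: 62.5
position: [0.4614, -0.2908, 0.0155]
ee_rot: [0.026, -0.706, 0.025, 0.707]
contact_force: [0.3, -0.0, 0.3]
width: 0.0001
```

>>> step_arm(
  targets=[
    [[2,0,0],0],
    [[4,0,0],0],
    [[4,0,0],0],
  ],
)

```text
clock: 62.8
position: [0.4616, -0.291, 0.012]
ee_rot: [0.026, -0.707, 0.025, 0.707]
contact_force: [-0.0, 0.7, 0.1]
width: 0.0003
```

>>> step_arm(
  targets=[
    [[1,0,0],0],
    [[2,0,0],0],
    [[2,0,0],0],
  ],
)

```text
clock: 63.1
position: [0.4618, -0.2911, 0.0101]
ee_rot: [-0.026, 0.707, -0.026, -0.707]
contact_force: [-0.2, -0.5, -0.2]
width: -0.0001
```

>>> step_arm(
  targets=[
    [[1,0,0],0],
    [[2,0,0],0],
    [[2,0,0],0],
  ],
)

```text
clock: 63.4
position: [0.4618, -0.2911, 0.0082]
ee_rot: [-0.026, 0.707, -0.026, -0.707]
contact_force: [-0.8, -0.2, 1.2]
width: 0.0003
```

>>> step_arm(
  targets=[
    [[2,0,0],0],
    [[4,0,0],0],
    [[4.5,0,0],0],
    [[4.5,0,0],0],
    [[4.5,0,0],0],
  ],
)

```text
clock: 63.9
position: [0.4618, -0.2911, 0.004]
ee_rot: [-0.026, 0.707, -0.026, -0.707]
contact_force: [-0.8, 0.7, 7.1]
width: -0.0001
```

Force is 7 N, above the 5 N for full depth. Hold and check the picture.

>>> step_arm(
  targets=[
    [[0.4,0,0],0],
    [[0.4,0,0],0],
    [[0.4,0,0],0],
    [[0.4,0,0],0],
  ],
)

```text
clock: 64.3
position: [0.4618, -0.2911, 0.0039]
ee_rot: [-0.025, 0.707, -0.026, -0.706]
contact_force: [-1.6, 1.9, 8.7]
width: 0.0001
```

>>> step_arm(
  targets=[
    [[-2,0,0],0],
    [[-5,0,0],0],
    [[-10,0,0],0],
    [[-20,0,0],0],
    [[-35,0,0],0],
    [[-40,0,0],0],
    [[-40,0,0],0],
  ],
)

```text
clock: 65.0
position: [0.4623, -0.2915, 0.0441]
ee_rot: [-0.025, 0.707, -0.026, -0.706]
contact_force: [-0.0, 0.6, 0.5]
width: -0.0
```

Run:
```python
from h import *
s,r=show(); p=snap("wrist","hh_w.png"); print(mv((.4615,-.336,.044)))
```

```text
t65.00 pos [ 462.3 -291.5   44.1] F [-0.   0.6  0.5] w-0.0
toolaxes(cols)
 [[ 0.0016 -0.0722 -0.9974]
 [-0.0012 -0.9974  0.0722]
 [-1.      0.001  -0.0017]]
[-0.6 44.8 -3. ]
```

View pics/hh_w.png

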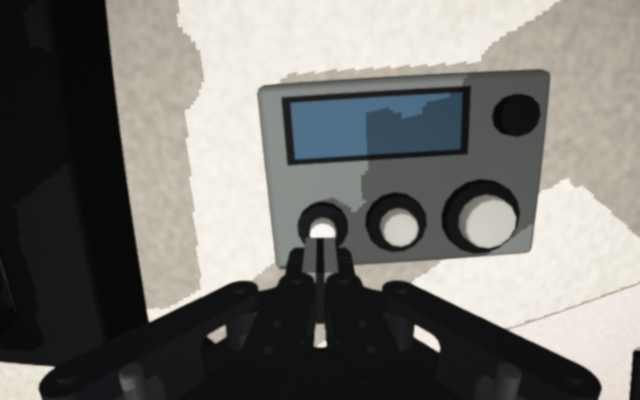

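Checking whether the fingers could have bottomed on the collar rather than the key: collar height from parallax.

Run:
```python
from h import *
p=snap("wrist","ii_w.png",(280,170,540,270),3)
for k in ((.4615,-.336),(.4612,-.3897)):
  for z in (.046,.041,.036,.031,.028): print(k,z,((w2px(p,[(*k,z)])[0]-[280,170]+.5)*3).round(0))
```

```text
(0.4615, -0.336) 0.046 [360. 169.]
(0.4615, -0.336) 0.041 [354. 160.]
(0.4615, -0.336) 0.036 [348. 152.]
(0.4615, -0.336) 0.031 [343. 144.]
(0.4615, -0.336) 0.028 [340. 139.]
(0.4612, -0.3897) 0.046 [632. 151.]
(0.4612, -0.3897) 0.041 [619. 143.]
(0.4612, -0.3897) 0.036 [608. 135.]
(0.4612, -0.3897) 0.031 [596. 127.]
(0.4612, -0.3897) 0.028 [590. 123.]
```

View pics/ii_w.png

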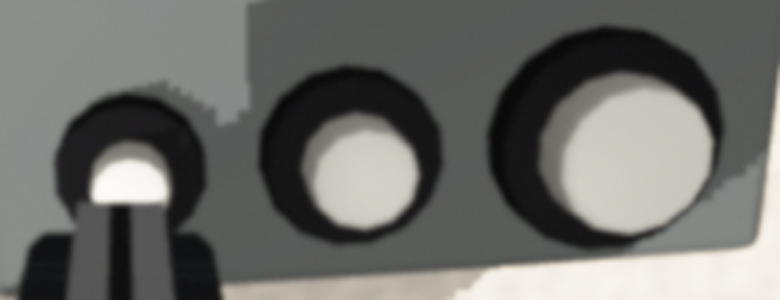

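The collars' rims sit at about 33 mm height, well below the 40 mm of a depressed key. So the light key itself bottomed. Next, the focus key.

>>> step_arm(
  targets=[
    [[0,12,-0.5],0],
    [[0,26,-1],0],
    [[0,40,-1.7],0],
    [[0,45.5,-1.7],0],
    [[10,45.5,-1.7],0],
    [[22,45.5,-1.7],0],
    [[28,45.5,-1.7],0],
    [[30,45.5,-1.7],0],
    [[30,45.5,-1.7],0],
  ],
)

```text
clock: 66.0
position: [0.4598, -0.3358, 0.0125]
ee_rot: [0.026, -0.706, 0.025, 0.707]
contact_force: [0.8, 0.9, 0.9]
width: -0.0
```

>>> step_arm(
  targets=[
    [[3,0,0],0],
    [[6,0,0],0],
    [[9,0,0],0],
    [[10.5,0,0],0],
    [[10.5,0,0],0],
    [[10.5,0,0],0],
  ],
)

```text
clock: 66.6
position: [0.4607, -0.3368, 0.004]
ee_rot: [-0.025, 0.707, -0.026, -0.706]
contact_force: [-1.0, 2.5, 8.7]
width: -0.0004
```

Full depth (8.7 N, the same bottom at 4 mm TCP). Hold, then release.

>>> step_arm(
  targets=[
    [[0,0,0],0],
    [[0,0,0],0],
    [[0,0,0],0],
    [[0,0,0],0],
  ],
)

```text
clock: 67.0
position: [0.4607, -0.3367, 0.004]
ee_rot: [-0.025, 0.707, -0.026, -0.706]
contact_force: [-0.4, 1.5, 9.1]
width: 0.0004
```

>>> step_arm(
  targets=[
    [[-2,0,0],0],
    [[-5,0,0],0],
    [[-10,0,0],0],
    [[-20,0,0],0],
    [[-35,0,0],0],
    [[-40,0,0],0],
    [[-40,0,0],0],
  ],
)

```text
clock: 67.7
position: [0.4605, -0.3371, 0.0436]
ee_rot: [-0.025, 0.707, -0.026, -0.706]
contact_force: [-0.0, 0.2, -0.1]
width: 0.0001
```

Run:
```python
from h import *
s,r=show(); p=snap("wrist","jj_w.png"); print(mv((.4595,-.3905,.0125)),w2px(p,[(.4595,-.3905,.046)]))
```

```text
t67.70 pos [ 460.5 -337.1   43.6] F [-0.   0.2 -0.1] w0.1
toolaxes(cols)
 [[ 0.0013 -0.0723 -0.9974]
 [-0.0012 -0.9974  0.0723]
 [-1.      0.0011 -0.0013]]
[30.4 53.7 -3.3] [[413.86561333 225.91567626]]
```

View pics/jj_w.png

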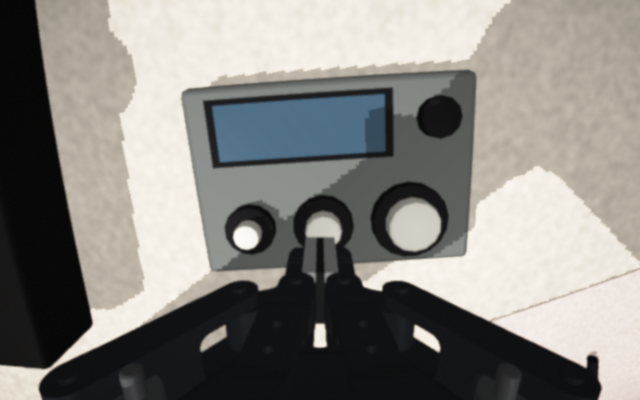

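The measure key's top centre is at (415,225) against a predicted (414,226). Press it.

>>> step_arm(
  targets=[
    [[0,14,-1],0],
    [[0,30,-2],0],
    [[0,46,-3],0],
    [[0,54,-3.3],0],
    [[10,54,-3.3],0],
    [[22,54,-3.3],0],
    [[28,54,-3.3],0],
    [[30,54,-3.3],0],
    [[30,54,-3.3],0],
  ],
)

```text
clock: 68.65
position: [0.4592, -0.3898, 0.012]
ee_rot: [0.026, -0.706, 0.025, 0.707]
contact_force: [0.4, -1.1, -0.1]
width: 0.0002
```

>>> step_arm(
  targets=[
    [[3,0,0],0],
    [[6,0,0],0],
    [[9,0,0],0],
    [[10.3,0,0],0],
    [[10.3,0,0],0],
    [[10.3,0,0],0],
  ],
)

```text
clock: 69.25
position: [0.4601, -0.3908, 0.004]
ee_rot: [-0.025, 0.707, -0.026, -0.706]
contact_force: [-1.1, 1.9, 9.8]
width: -0.0001
```

>>> step_arm(
  targets=[
    [[0,0,0],0],
    [[0,0,0],0],
    [[0,0,0],0],
    [[0,0,0],0],
  ],
)

```text
clock: 69.65
position: [0.4601, -0.3908, 0.004]
ee_rot: [-0.025, 0.707, -0.026, -0.706]
contact_force: [-1.5, 1.6, 10.3]
width: 0.0001
```

>>> step_arm(
  targets=[
    [[-2,0,0],0],
    [[-5,0,0],0],
    [[-10,0,0],0],
    [[-20,0,0],0],
    [[-50,0,0],0],
    [[-100,0,0],0],
    [[-150,0,0],0],
    [[-200,0,0],0],
    [[-220,30,0],0],
    [[-220,60,0],0],
    [[-220,80,0],0],
    [[-220,80,0],0],
  ],
)

```text
clock: 70.85
position: [0.4528, -0.4731, 0.2221]
ee_rot: [0.026, -0.706, 0.027, 0.707]
contact_force: [-0.4, 0.2, 0.1]
width: 0.0001
```

Run:
```python
from h import *
s,r=show(); snap("top","kk_t.png"); snap("top","kk_t2.png",(260,110,460,260),4); snap("scene","kk_s.png",(230,150,430,300),4)
```

```text
t70.85 pos [ 452.8 -473.1  222.1] F [-0.4  0.2  0.1] w0.1
toolaxes(cols)
 [[-6.000e-04 -7.470e-02 -9.972e-01]
 [-1.200e-03 -9.972e-01  7.470e-02]
 [-1.000e+00  1.200e-03  5.000e-04]]
```

View pics/kk_t2.png

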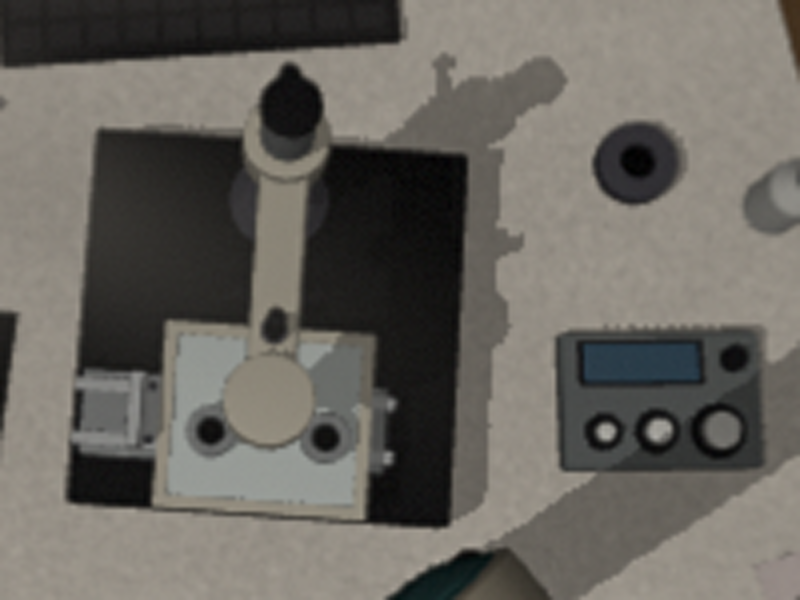

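View pics/kk_s.png

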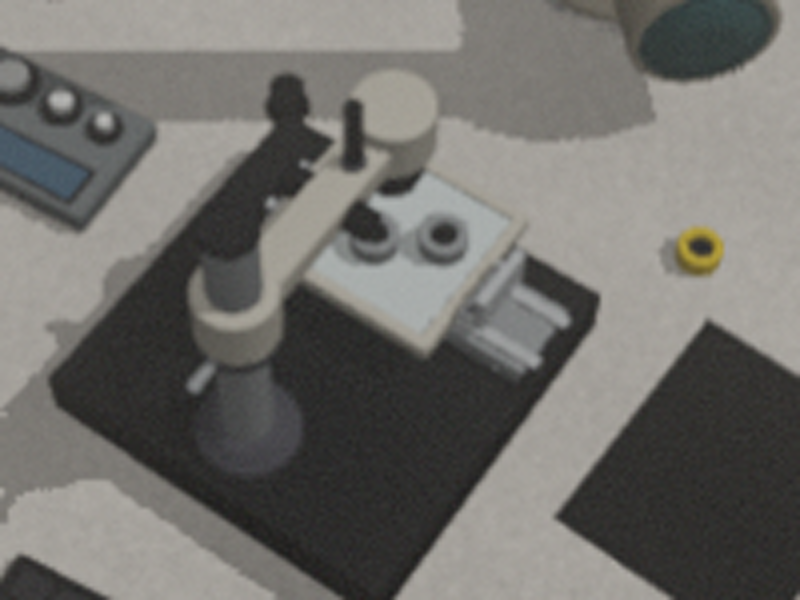

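View pics/kk_t.png

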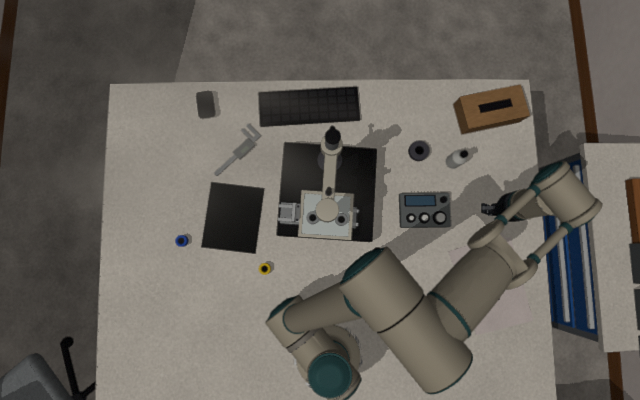

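Everything is in place: the arm is over the home stage parallel to the slab, two rings are visible on the glass and the third is under the head, the keys are up, and the bystanders are where they were. Handing in.

Run:
```python
from h import *
print(manip.sign_off())
```

```text
the job is handed in; nothing more can be done
None
```

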